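Pack the gingerbread panels into the biscuit box

TASK

First swing the lid of the biscuit box fully open, past upright, then bring over every gingerbread panel: slide it along its lane until it sticks out over the open edge of the baking tray, pinch the part that sticks out, and lay it flat in the box. Stack them one on another, lengthways from hinge to front, with alternating ends: the bottom one up against the hinge wall, the next up against the front wall, and a third up against the hinge wall again. When all are in, lower the lid gently until it is fully shut, and leave everything else on the table where it is.

Things in the scene. Friction and masses are not known exactly. Their poses are not given: they have to be found in the camera images.
- tray: fixed dark steel baking tray on a rack, 240 mm (x) by 230 mm (y); floor 47 mm above the table, 6 mm thick. Ridges 8 mm wide, 10 mm high along x leave three lanes 66 mm wide centred at y = -74, 0, 74 mm. The end at x = -85 mm, towards the robot, is open, with free space below and before it; a 10 mm high rim closes the far end, x = +155 mm. Origin: on the table, in the middle of its width; z up
- tray_edge (a point): middle of the tray's open edge, at floor height (tray x = -85 mm, y = 0, z = 47 mm); axes as the tray
- box: wooden biscuit box, 160 mm (x) by 132 mm (y) outside, walls 6 mm thick, rim 46 mm above the table, inside 148 by 120 mm, floor 6 mm above the table; fixed. Its lid is hinged on its +x (far) wall, its -x wall, towards the robot, is the front. Origin: on the table under its centre; z up
- box_floor (a point): centre of the box's inner floor (box x = 0, y = 0, z = 6 mm); axes as the box
- lid (a joint): angle of the clear lid with a wooden frame, rad: 0 shut on the rim (its stop), 1.95 fully open (upright at 1.57). Stiff friction hinge: it stays where it is left; about 4 N at the bar moves it. It is often a little ajar at the start
- lid_hinge (a point): middle of the hinge line, at the box's far rim (box x = +80 mm, z = 46 mm); the line runs along the box's y, axes turn with the lid
- lid_bar (a point): middle of the lid's steel pull bar: a round bar 10 mm thick, 100 mm long, parallel to the hinge line, 205 mm from it, standing 45 mm out beyond the lid's front edge and level with the lid (4 mm above the hinge when shut)
- panel_a: flat rigid gingerbread panel, brown, 110 mm (x) by 58 mm (y) by 8 mm thick, about 60 g. At the start it lies lengthways in a lane of the tray, sunk between the ridges so that fingers cannot get beside it there, 25 to 55 mm of bare floor between it and the open edge. Origin at its centre. May be absent; all panels are alike
- panel_b: flat rigid gingerbread panel, brown, 110 mm (x) by 58 mm (y) by 8 mm thick, about 60 g. At the start it lies lengthways in a lane of the tray, sunk between the ridges so that fingers cannot get beside it there, 25 to 55 mm of bare floor between it and the open edge. Origin at its centre. May be absent; all panels are alike
- panel_c: flat rigid gingerbread panel, brown, 110 mm (x) by 58 mm (y) by 8 mm thick, about 60 g. At the start it lies lengthways in a lane of the tray, sunk between the ridges so that fingers cannot get beside it there, 25 to 55 mm of bare floor between it and the open edge. Origin at its centre. May be absent; all panels are alike
- cutter_a: larger steel ring biscuit cutter, 52 mm across, 25 mm high, on the table between the tray and the box; a bystander. Origin: centre of its underside
- cutter_b: smaller steel ring biscuit cutter, 42 mm across, 25 mm high, behind the larger one; a bystander. Origin: centre of its underside
- jar: glass jar with a steel cap, 72 mm across, 110 mm high, at the far side; a bystander. Origin: centre of its underside
- spatula: kitchen spatula lying at the left of the table; a bystander. Origin: centre of its underside
Things that resemble listed ones, but are neither listed nor needed, are in the scene too. Of the things that look like the box, the larger one is meant.

How it is judged:
By the outcome, as a careful person would: the job done as asked, in the order asked, and still so for the second after the job is handed in, with the robot touching nothing.
Of panel_a, panel_b, panel_c only 2 to 3 are there at a start; the rules pass over those that are not, and their reading is None.
At some moment in a run one of panel_a, panel_b, panel_c may be knocked a few centimetres aside while the robot is not near it.
Once in a run the grip may slacken for a moment while it holds something.
It also fails if it takes over 210 s, if anything falls off the work surface, if the arm or the gripper's body presses on something with over 40 N, if the wrist force passes 120 N, or if a joint passes its speed limit or range.

ROBOT

A 6-joint arm with a two-finger parallel gripper is mounted at the origin on the work surface. World frame = base frame: x ahead of the robot, y to its left, z up, the work surface at z = 0. Lengths are in m, angles in rad, forces in N, time in s.
With the tool pointing down it reaches from about 0.425 to 0.95 m from the base axis. Payload 3.5 kg.
Tool frame: the origin (TCP) lies on the centre line of the jaws, within the pads' length; the fingertips stand tip_extent ahead of it and the grasp point (between the pads) lies 2 mm behind it (tip_extent is the distance from the TCP to the fingertips, in m); z points along the fingers, y is the direction in which the jaws open and shut (so a half turn about z gives the same grasp; the last joint's range is limited). The gripper opens to 85 mm and grips with 20 to 120 N. Pads are 22 mm wide; open, the fingers measure 114 mm over their backs; the gripper's body (76 mm by 85 mm) begins 54 mm behind the grasp point. The pads swing forward as they close: fully open they stand 13 mm farther back than shut.
Start: joints at [0.988, 0.286, 1.577, -0, 1.279, -0.15], TCP at [0.283, 0.613, 0.248] pointing down, gripper open.
Joint ranges: [-2.77, 2.77], [-0.9, 2.22], [0.21, 2.48], [-1.53, 4.67], [0.24, 2.81], [-2.84, 2.84]. Speed limits (rad/s): [2.79, 2.79, 3.14, 3.14, 3.14, 3.14].

INTERFACE

Orientations are given as a unit quaternion [x, y, z, w].
In Python, from plant import * gives the robot as it stands.
- The arm moves only by the shell command python3 -m crank 'ROWS' [FORCE]. ROWS is JSON, a list of rows, each a list of 7 numbers: the gripper's target within -1 to 1 (shut at 1, half-way at 0, fully open at -1), then the shift along the tool's x, y, z in cm, then the turn, a rotation vector about the tool's x, y, z in degrees. In form: [[fingers, tx, ty, tz, wx, wy, wz], ...]. A call has 1 to 5 rows; each row shifts and turns the commanded pose from where the row before left it, along the tool's axes as they then stand; what a row does not reach is not made up. A row lasts 1/10 s, in which the tool goes at most 50 mm and 8.59 degrees, less where a joint would pass 70% of its speed; a pose out of reach is approached as far as the arm can. A call is refused whole if a number of a shift passes 5 or a number of a turn 8.59, either way. A call with a gripper value outside its range is refused whole. The fingers move at their own pace and stop on an object; FORCE is the grip in N (left out, the last holds). Time passes only in rows, so rows that do not move let the fingers close. It gives the time, the measured TCP pose, the force and the opening at its end, in the units of the state.
- get_state(): the state, without advancing time (a new reading comes with each control period).
- read_camera(name): name is "scene" or "top" or "wrist"; returns a dict with "color" (400x640x3 uint8, red, green, blue), "vfov" (degrees; the focal length in pixels is half the picture's height over the tangent of half this angle, whatever the lens; pixels are square), "cx", "cy" (the principal point, pixels), "cam_to_world" (4x4, takes a point from camera to world coordinates). Camera axes: x right, y up, looking along -z (the intrinsics and any distortion apply to the point x, -y, -z); pixel columns grow to the right and rows downward; lengths in m; the calibration is good to about 2 mm. A picture is of the moment at which its call begins. There is no depth.
- sign_off(): hands the job in, once; it reports no verdict.
Trained networks look in the newest picture that a camera, given by its name, has taken for a name from the list of things; names that differ only in an ending like _2 or _b are one class to them, and where a whole thing is asked for, a point or a joint stands for the part that bears it (a point fixed in the world has none). Each returns a list of dicts, best first, with "p" (0 to 1); they miss things now and then, are a little off and sometimes report something else, mostly with a low value. They report only what shows in the picture. A call takes as long as a camera call. They do not tell look-alikes from the thing itself.
- trace(thing, camera): "pixels" (400x640 bool, what is visible of it) and "location" ([column, row] in pixels, amid what is visible of it).
- place_of(thing, camera): "location" ([column, row] in pixels: a listed point, or the origin of a listed thing).
The state is a dict: "time": time; "qpos": joint angles; "dq": joint speeds; "joint_efforts": joint torques, N m; "eef_pos": TCP position; "tcp_rot": TCP orientation; "contact_force": force on the tool from outside, world axes, zero at the start; "wrist_torque": the same for the moment, N m; "opening": opening from 0.0 (shut) to 1.0 (fully open).
Only numpy, scipy, OpenCV 4.12 (cv2) and the standard library are available. Lean on these libraries where they do the work, as an engineer would, in place of code of your own. Each camera call takes 0.05 s, during which the arm holds its last target.

## Working session

There is one attempt and no reset: what is moved stays moved. The work goes in short steps, Python scripts to look and compute and a shell command to move; the robot and the scene stay as the last step left them, time stands still between calls to the robot, and variables do not carry over. Pictures are saved under pics/ and viewed, and the job is handed in when it is done.

```bash
ls; mkdir -p pics; cat > h.py <<'E'
from plant import *
import numpy as np, cv2
from scipy.spatial.transform import Rotation as R
def snap(name,fn=None):
    c=read_camera(name)
    if fn: cv2.imwrite('pics/'+fn,cv2.cvtColor(c['color'],cv2.COLOR_RGB2BGR))
    return c
def ray(c,px):
    H,W=c['color'].shape[:2]; f=H/2/np.tan(np.radians(c['vfov'])/2)
    d=np.array([(px[0]-c['cx'])/f,-(px[1]-c['cy'])/f,-1]); M=np.array(c['cam_to_world'])
    return M[:3,3],M[:3,:3]@d
def at(c,px,z):
    o,d=ray(c,px); return o+d*(z-o[2])/d[2]
def proj(c,p):
    M=np.array(c['cam_to_world']); q=M[:3,:3].T@(np.array(p)-M[:3,3]); H=c['color'].shape[0]
    f=H/2/np.tan(np.radians(c['vfov'])/2)
    return np.array([c['cx']+f*q[0]/-q[2], c['cy']-f*q[1]/-q[2]])
E
python3 - <<'E'
from h import *
np.set_printoptions(precision=4,suppress=True)
for n in ['scene','top','wrist']:
    c=snap(n,n+'0.png'); print(n,{k:(np.array(v) if k=='cam_to_world' else v) for k,v in c.items() if k!='color'})
print(get_state())
E
```

```text
pics
scene {'vfov': 50.31059299632615, 'cx': 321.18718988467947, 'cy': 198.66733429058078, 'cam_to_world': array([[ 0.1058, -0.5343,  0.8386,  1.4227],
       [ 0.9944,  0.0516, -0.0926,  0.0202],
       [ 0.0062,  0.8437,  0.5368,  0.6255],
       [ 0.    ,  0.    ,  0.    ,  1.    ]])}
top {'vfov': 51.23136175345359, 'cx': 315.7023133772629, 'cy': 197.0267468651222, 'cam_to_world': array([[ 0.0262,  0.9925, -0.1192,  0.4392],
       [-0.9996,  0.0252, -0.0095,  0.0783],
       [-0.0064,  0.1194,  0.9928,  1.1033],
       [ 0.    ,  0.    ,  0.    ,  1.    ]])}
wrist {'vfov': 59.03260027234949, 'cx': 319.62691493564677, 'cy': 199.00558177721177, 'cam_to_world': array([[ 0.4195, -0.8581, -0.2962,  0.2058],
       [ 0.9077,  0.3957,  0.1393,  0.6481],
       [-0.0023, -0.3273,  0.9449,  0.3725],
       [ 0.    ,  0.    ,  0.    ,  1.    ]])}
{'time': 0.15, 'qpos': array([ 0.988 ,  0.287 ,  1.5778, -0.    ,  1.2786, -0.15  ]), 'dq': array([-0.0016, -0.004 , -0.0024,  0.0017,  0.0013,  0.0004]), 'joint_efforts': array([  0.0008, -40.6608, -29.314 ,  -0.0001,   0.004 ,  -0.    ]), 'eef_pos': array([0.2828, 0.6124, 0.2472]), 'tcp_rot': array([ 0.2147,  0.9767, -0.0009, -0.0003]), 'contact_force': array([-0.0736, -0.5853,  0.3918]), 'wrist_torque': array([ 0.0686,  0.0147, -0.0213]), 'opening': 0.9986170593106121}
```

View pics/scene0.png

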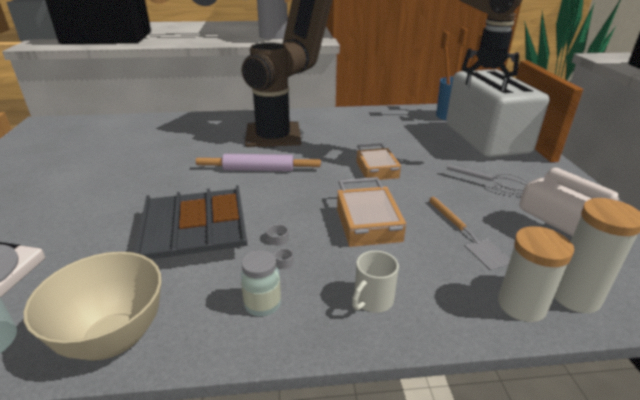

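View pics/top0.png

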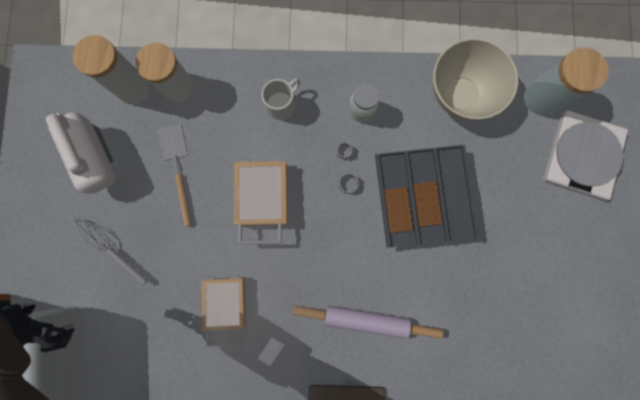

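```bash
python3 - <<'E'
from h import *
import plant; print([k for k in dir(plant) if not k.startswith('__')])
np.set_printoptions(precision=4,suppress=True)
Z={'tray':0,'tray_edge':.047,'box':0,'box_floor':.006,'lid_hinge':.046,'lid_bar':.05,'panel_a':.051,'cutter_a':0,'cutter_b':0,'jar':0,'spatula':0}
for n in ['top','scene']:
    c=read_camera(n)
    for t,z in Z.items():
        for d in place_of(t,n)[:5]:
            print(n,t,round(d['p'],2),np.round(d['location'],1),at(c,d['location'],z))
E
```

```text
['Unreachable', 'get_state', 'place_of', 'read_camera', 'sign_off', 'tip_extent', 'trace']
top tray 0.76 [424.9 208.4] [ 0.5486 -0.2014  0.    ]
top tray_edge 0.66 [429.5 240.9] [ 0.4622 -0.2006  0.047 ]
top box 0.97 [262.5 193.2] [0.5783 0.231  0.    ]
top box 0.96 [225.2 302.3] [0.2912 0.3159 0.    ]
top box 0.66 [179.5 176.6] [0.6175 0.4559 0.    ]
top box_floor 0.25 [344.1 153.3] [0.6909 0.0157 0.006 ]
top lid_hinge 0.82 [256.9 160. ] [0.6585 0.2427 0.046 ]
top lid_hinge 0.62 [225.4 281.8] [0.3474 0.3081 0.046 ]
top lid_bar 0.69 [258.5 242.1] [0.4479 0.2291 0.05  ]
top lid_bar 0.63 [347.5 184.7] [0.5993 0.0081 0.05  ]
top lid_bar 0.46 [259.1 194.7] [0.5679 0.2326 0.05  ]
top lid_bar 0.21 [424.5 210.6] [ 0.538  -0.1877  0.05  ]
top panel_a 0.73 [399.9 209.3] [ 0.5396 -0.1253  0.051 ]
top panel_a 0.67 [429.5 201.9] [ 0.5604 -0.2001  0.051 ]
top cutter_a 0.57 [347.9 184.7] [0.607  0.0037 0.    ]
top cutter_a 0.55 [341.1 154.3] [0.6893 0.0234 0.    ]
top cutter_b 0.57 [347.9 184.7] [0.607  0.0037 0.    ]
top cutter_b 0.55 [341.1 154.3] [0.6893 0.0234 0.    ]
top jar 0.81 [361.  109.9
[... 455 characters left out ...]
.371 0.32  0.046]
scene lid_bar 0.81 [357.  175.5] [0.4148 0.2303 0.05  ]
scene lid_bar 0.62 [369.2 144.3] [0.2204 0.3041 0.05  ]
scene lid_bar 0.37 [194.7 225.7] [ 0.6101 -0.18    0.05  ]
scene lid_bar 0.2 [377.  229.4] [0.6646 0.2316 0.05  ]
scene panel_a 0.85 [192.9 215.6] [ 0.57   -0.1896  0.051 ]
scene panel_a 0.77 [224.9 207. ] [ 0.5402 -0.1178  0.051 ]
scene cutter_a 0.67 [284.2 261.3] [0.6952 0.0189 0.    ]
scene cutter_a 0.57 [275.6 240.9] [0.6201 0.0011 0.    ]
scene cutter_b 0.67 [284.2 261.3] [0.6952 0.0189 0.    ]
scene cutter_b 0.57 [275.6 240.9] [0.6201 0.0011 0.    ]
scene jar 0.84 [261.5 303.5] [ 0.8169 -0.0297  0.    ]
scene spatula 0.87 [461.4 231.4] [0.627  0.4542 0.    ]
```

```bash
python3 - <<'E'
from h import *
print(tip_extent() if callable(tip_extent) else tip_extent)
im=cv2.imread('pics/top0.png')
a=cv2.resize(im[140:260,370:490],None,fx=5,fy=5,interpolation=cv2.INTER_CUBIC);cv2.imwrite('pics/c_tray.png',a)
b=cv2.resize(im[150:350,190:310],None,fx=3,fy=3,interpolation=cv2.INTER_CUBIC);cv2.imwrite('pics/c_box.png',b)
E
```

```text
0.017
```

View pics/c_tray.png

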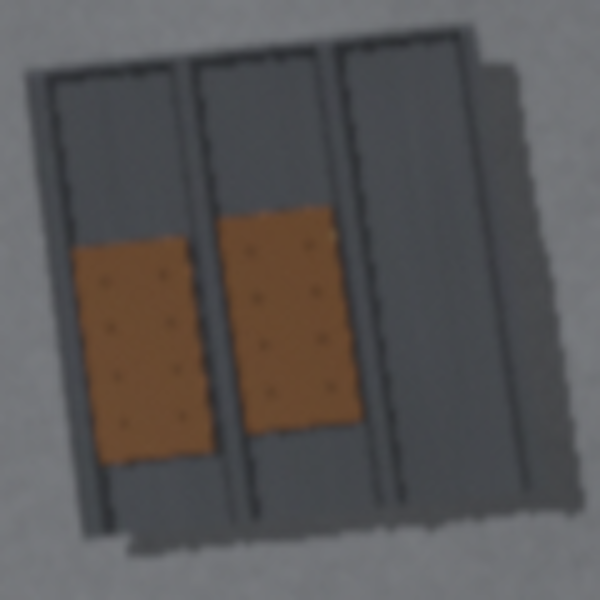

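View pics/c_box.png

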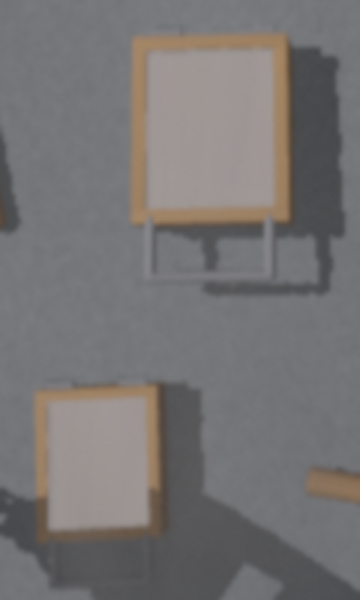

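```bash
cat > fit.py <<'E'
from h import *
from scipy.optimize import least_squares
np.set_printoptions(precision=4,suppress=True)
c=read_camera('top')
T=lambda x,y:np.array([370+x/5,140+y/5])
tr=[((.155,.115,.057),T(26,72)),((.155,-.115,.057),T(473,27)),((-.085,.115,.057),T(85,537))]
for p,x in tr: print(at(c,x,.057))
def res(v,L,cam=c):
    C,S=np.cos(v[2]),np.sin(v[2]); o=[]
    for p,x in L: o+=list(proj(cam,[v[0]+C*p[0]-S*p[1],v[1]+S*p[0]+C*p[1],p[2]])-x)
    return np.array(o)
r=least_squares(res,[.547,-.2,.1],args=(tr,)); print('tray',r.x,r.fun)
tray=r.x
a=(.05)
for nm,pts in {'A':[(72,247),(188,236),(216,453),(100,465)],'B':[(216,217),(332,206),(363,423),(247,434)]}.items():
    w=[at(c,T(*p),.055)[:2] for p in pts]; 
    C,S=np.cos(tray[2]),np.sin(tray[2]); M=np.array([[C,S],[-S,C]])
    print(nm,[M@(q-tray[:2]) for q in w], np.mean(w,0))
B=lambda x,y:np.array([190+x/3,150+y/3])
def lidres(v):
    L=[]
    th=v[3];
    for (rr,y,t),x in [((0,.066,.004),B(132,38)),((0,-.066,.004),B(289,36)),((.16,-.066,.004),B(291,220)),((.16,.066,.004),B(131,222)),((.205,.05,.004),B(150,276)),((.205,-.05,.004),B(272,275))]:
        L.append(((.08-rr*np.cos(th)-t*np.sin(th)*0,y,.046+t+rr*np.sin(th)),x))
    return res(v,L)
r=least_squares(lidres,[.578,.231,0,.05]); print('box',r.x,r.fun)
E
python3 fit.py
```

```text
[ 0.6783 -0.0609  0.057 ]
[ 0.7074 -0.2891  0.057 ]
[ 0.4431 -0.0923  0.057 ]
tray [ 0.5402 -0.195   0.1271] [ 0.1626 -0.3887  0.1123 -0.3937 -0.2685  0.7378]
A [array([0.0622, 0.1027]), array([0.0619, 0.0436]), array([-0.0484,  0.0436]), array([-0.0485,  0.102 ])] [ 0.5376 -0.1218]
B [array([0.0701, 0.0282]), array([ 0.0697, -0.031 ]), array([-0.041 , -0.0316]), array([-0.0406,  0.0269])] [ 0.5548 -0.195 ]
box [0.5725 0.2287 0.0501 0.0864] [ 0.8237  0.0877 -0.2151 -0.5181 -0.3206 -0.1517  0.1023  0.4668 -0.0716
  0.374  -0.2963 -0.2689]
```

Two panels show (panel in left lane at top px (400,209), one in middle lane at (429,202)); right lane is empty. Box look‑alikes: top px (260,193), frame ~52×62 px, and (222,303), frame ~42×52 px. The crop confirms the (260,193) one is larger, so that is the box. I'll move to above its bar.

```bash
python3 -m crank '[[0,-3.1,-2.9,0,0,0,0],[0,-3.1,-2.9,0,0,0,0],[0,-3.1,-2.9,0,0,0,0],[0,-3.1,-2.9,0,0,0,0],[0,-3.1,-2.9,0,0,0,0]]' 20
python3 -m crank '[[0,-3.1,-2.9,0,0,0,0],[0,-3.1,-2.9,0,0,0,0],[0,-3.1,-2.9,0,0,0,0],[0,-3.1,-2.9,0,0,0,0],[0,-3.1,-2.9,0,0,0,0]]'
python3 -m crank '[[0,0,0,0,0,0,7.8],[0,0,0,0,0,0,7.8],[0,0,0,0,0,0,7.8],[0,0,0,0,0,0,7.8],[0,0,0,0,0,0,7.8]]'
python3 -m crank '[[0,0,0,0,0,0,7.8],[0,0,0,0,0,0,7.8],[0,0,0,0,0,0,7.7],[0,0,0,0,0,0,0]]'
cat >> h.py <<'E'
def goal(pos,yaw=None):
    """yaw deg of tool y in world; prints shift in tool axes cm (current) and remaining wz"""
    s=get_state(); Rm=R.from_quat(s['tcp_rot']).as_matrix()
    d=Rm.T@(np.array(pos)-s['eef_pos'])*100
    cy=np.degrees(np.arctan2(Rm[1,1],Rm[0,1]))
    print('t',round(s['time'],2),'pos',np.round(s['eef_pos'],4),'toolz',np.round(Rm[:,2],3),'yaw',round(cy,2),'shift cm',np.round(d,2),'norm',round(np.linalg.norm(d),1),'wz',None if yaw is None else round(-((yaw-cy+180)%360-180),2),'F',np.round(s['contact_force'],1),'op',round(s['opening'],3))
E
python3 - <<'E'
from h import *
goal([.448,.222,.2],2.9)
snap('wrist','w1.png')
for t in ['lid_bar','lid_hinge','box']: print(t,[(round(d['p'],2),np.round(d['location'])) for d in place_of(t,'wrist')[:3]])
E
```

```text
time: 1.9
eef_pos: [0.3633, 0.4146, 0.2485]
tcp_rot: [0.215, 0.977, 0.0, 0.0]
contact_force: [0.9, 0.3, 0.5]
opening: 0.497
time: 2.4
eef_pos: [0.4432, 0.2179, 0.2487]
tcp_rot: [0.215, 0.977, 0.0, 0.0]
contact_force: [1.0, 0.3, 0.4]
opening: 0.501
time: 2.9
eef_pos: [0.4429, 0.2194, 0.2485]
tcp_rot: [0.531, 0.847, 0.0, 0.0]
contact_force: [0.1, -0.2, 0.0]
opening: 0.498
time: 3.3
eef_pos: [0.4429, 0.2195, 0.2485]
tcp_rot: [0.689, 0.725, 0.0, 0.0]
contact_force: [-0.5, -0.1, -0.3]
opening: 0.5
t 3.3 pos [0.4429 0.2195 0.2485] toolz [ 0.  0. -1.] yaw 2.91 shift cm [0.23 0.52 4.85] norm 4.9 wz 0.01 F [-0.5 -0.1 -0.3] op 0.5
lid_bar [(0.85, array([327., 167.])), (0.73, array([48., 57.]))]
lid_hinge [(0.9, array([544., 164.]))]
box [(0.81, array([440., 153.])), (0.79, array([172.,  57.]))]
```

View pics/w1.png

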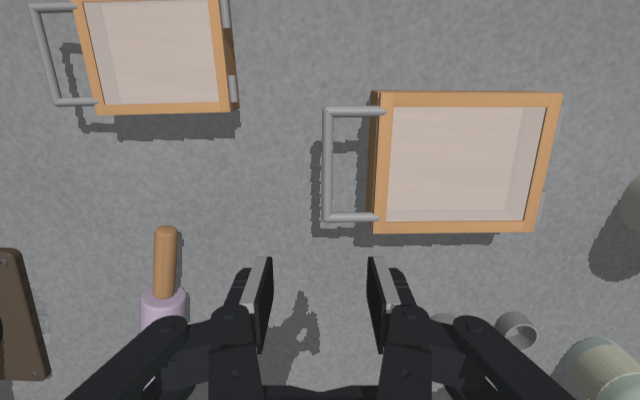

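```bash
cat > fit2.py <<'E'
from h import *
from scipy.optimize import least_squares
np.set_printoptions(precision=4,suppress=True)
c=read_camera('wrist'); ct=read_camera('top')
B=lambda x,y:np.array([190+x/3,150+y/3])
def pt(v,p):
    C,S=np.cos(v[2]),np.sin(v[2]); return [v[0]+C*p[0]-S*p[1],v[1]+S*p[0]+C*p[1],p[2]]
def lp(th,r,y,t): return (.08-r*np.cos(th)+t*np.sin(th),y,.046+t*np.cos(th)+r*np.sin(th))
W=[((.205,.05,.004),(328,109)),((.205,-.05,.004),(326,218)),((0,.066,.006),(562,94)),((0,-.066,.006),(534,232))]
Tp=[((0,.066,.004),B(132,38)),((0,-.066,.004),B(289,36)),((.16,-.066,.004),B(291,220)),((.16,.066,.004),B(131,222)),((.205,.05,.004),B(150,276)),((.205,-.05,.004),B(272,275))]
def res(v,w=1,t=1):
    o=[]
    for L,cam,k in [(W,c,w),(Tp,ct,t)]:
        for p,x in L: o+=list(k*(proj(cam,pt(v,lp(v[3],*p)))-np.array(x)))
    return np.array(o)
for w,t in [(1,0),(0,1),(1,1)]:
    r=least_squares(res,[.578,.231,0.05,.08],kwargs=dict(w=w,t=t)); print(r.x,r.fun)
    print('bar',pt(r.x,lp(r.x[3],.205,0,.004)))
E
python3 fit2.py
```

```text
[0.5736 0.232  0.0421 0.0474] [ 0.3791  1.3891  0.4486 -0.5074  1.1574 -0.7159 -2.2212 -0.4735 -0.
 -0.     -0.     -0.     -0.     -0.     -0.      0.     -0.     -0.
 -0.     -0.    ]
bar [np.float64(0.44911278066910176), np.float64(0.22674090309434572), np.float64(0.05970259639556519)]
[0.5721 0.2287 0.0501 0.0864] [-0.      0.     -0.      0.     -0.      0.     -0.      0.      0.8239
  0.0879 -0.2155 -0.5176 -0.3211 -0.1516  0.1029  0.4667 -0.071   0.3736
 -0.2967 -0.2691]
bar [np.float64(0.4483932833990567), np.float64(0.22247643872194706), np.float64(0.06767002595839788)]
[0.5737 0.2313 0.0456 0.0278] [-0.0595  2.3023  0.4419 -0.9748  0.7971 -0.2291 -2.0547 -0.0938 -0.0215
 -0.581  -1.0684 -0.9622 -1.1921 -0.1832 -0.2953  0.1901 -0.4109  0.0362
 -1.1008 -0.4164]
bar [np.float64(0.44906439625525624), np.float64(0.2255992264148799), np.float64(0.055704965350326846)]
```

The wrist image shows the larger box's bar at (327,163), frame from 372 to 560 columns; both fits put the bar at about (0.449, 0.225, 0.056–0.062). I'll descend and pinch it.

```bash
python3 -c "
from h import *
goal([.449,.225,.057],2.7)"
python3 -m crank '[[0,0.6,0.6,4,0,0,0],[0,0,0,4,0,0,0],[0,0,0,4,0,0,0],[0,0,0,4,0,0,0],[0,0,0,3,0,0,0]]' 25
python3 -m crank '[[1,0,0,0,0,0,0],[1,0,0,0,0,0,0],[1,0,0,0,0,0,0],[1,0,0,0,0,0,0],[1,0,0,0,0,0,0]]'
python3 -c "
from h import *
goal([.449,.225,.057],2.7)
snap('wrist','w2.png')"
```

```text
t 3.6 pos [0.4428 0.2195 0.2484] toolz [ 0.  0. -1.] yaw 2.97 shift cm [ 0.52  0.64 19.14] norm 19.2 wz 0.27 F [-1.1  0.2 -0.7] op 0.494
time: 4.1
eef_pos: [0.4474, 0.2255, 0.0558]
tcp_rot: [0.689, 0.725, -0.001, -0.001]
contact_force: [0.3, -0.3, -0.5]
opening: 0.503
time: 4.6
eef_pos: [0.4493, 0.226, 0.0598]
tcp_rot: [0.689, 0.725, 0.001, 0.001]
contact_force: [-1.7, 0.8, 1.2]
opening: 0.105
t 4.6 pos [0.4493 0.226  0.0598] toolz [ 0.002  0.001 -1.   ] yaw 2.91 shift cm [-0.1  -0.03  0.28] norm 0.3 wz 0.21 F [-1.7  0.8  1.2] op 0.105
```

View pics/w2.png

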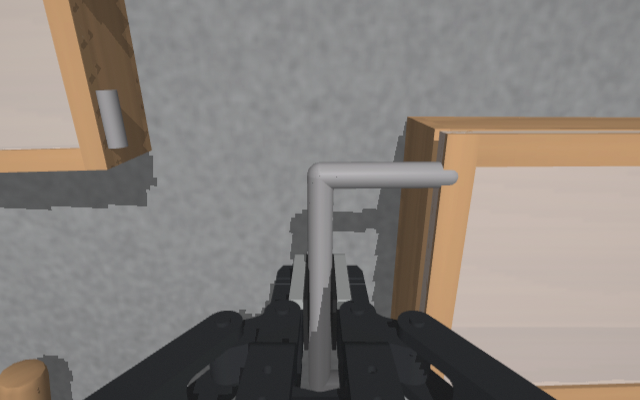

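```bash
python3 -c "
import numpy as np
p=np.append(np.arange(.07,1.97,.1),1.985)
u=-20.5*np.cos(p);z=20.5*np.sin(p)
for a,b,c in zip(p[1:],np.diff(u),np.diff(z)):print('%.2f ty %.2f tz %.2f'%(a,b,-c))"
```

```text
0.17 ty 0.25 tz -2.03
0.27 ty 0.45 tz -2.00
0.37 ty 0.64 tz -1.95
0.47 ty 0.84 tz -1.87
0.57 ty 1.02 tz -1.78
0.67 ty 1.19 tz -1.67
0.77 ty 1.35 tz -1.54
0.87 ty 1.50 tz -1.40
0.97 ty 1.63 tz -1.24
1.07 ty 1.75 tz -1.07
1.17 ty 1.84 tz -0.89
1.27 ty 1.92 tz -0.70
1.37 ty 1.99 tz -0.51
1.47 ty 2.03 tz -0.31
1.57 ty 2.05 tz -0.10
1.67 ty 2.05 tz 0.10
1.77 ty 2.03 tz 0.30
1.87 ty 1.99 tz 0.51
1.99 ty 2.21 tz 0.82
```

```bash
python3 -m crank '[[1,0,0.25,-2.03,0,0,0],[1,0,0.45,-2.0,0,0,0],[1,0,0.64,-1.95,0,0,0],[1,0,0.84,-1.87,0,0,0],[1,0,1.02,-1.78,0,0,0]]' 35
python3 -m crank '[[1,0,1.19,-1.67,0,0,0],[1,0,1.35,-1.54,0,0,0],[1,0,1.5,-1.4,0,0,0],[1,0,1.63,-1.24,0,0,0],[1,0,0,0,0,0,0]]'
python3 -c "
from h import *
goal([.449,.225,.057],2.7)"
```

```text
time: 5.15
eef_pos: [0.477, 0.2273, 0.1542]
tcp_rot: [0.689, 0.725, -0.004, -0.003]
contact_force: [-7.8, -0.2, -0.6]
opening: 0.101
time: 5.65
eef_pos: [0.5373, 0.2303, 0.22]
tcp_rot: [0.689, 0.725, -0.001, -0.0]
contact_force: [-11.9, -4.2, 21.1]
opening: 0.097
t 5.65 pos [0.5373 0.2303 0.22  ] toolz [-0.001 -0.001 -1.   ] yaw 2.92 shift cm [-0.07 -8.82 16.31] norm 18.5 wz 0.22 F [-11.9  -4.2  21.1] op 0.097
```

```bash
python3 -m crank '[[1,0,-0.2,-0.5,0,0,0],[1,0,0,0,0,0,0]]' 25
python3 -m crank '[[1,0,1.75,-1.07,0,0,0],[1,0,1.84,-0.89,0,0,0],[1,0,0,0,0,0,0]]'
```

```text
time: 5.85
eef_pos: [0.5364, 0.2302, 0.2197]
tcp_rot: [0.689, 0.725, 0.002, 0.002]
contact_force: [1.9, -0.5, 0.7]
opening: 0.096
time: 6.15
eef_pos: [0.5723, 0.232, 0.2404]
tcp_rot: [0.689, 0.725, 0.001, 0.0]
contact_force: [-2.5, -0.6, 7.7]
opening: 0.102
```

```bash
python3 -m crank '[[1,0,1.92,-0.75,0,0,0],[1,0,1.99,-0.55,0,0,0],[1,0,2.03,-0.35,0,0,0],[1,0,2.05,-0.1,0,0,0],[1,0,0,0,0,0,0]]'
python3 -m crank '[[1,0,2.05,0.1,0,0,0],[1,0,2.03,0.3,0,0,0],[1,0,2.0,0.5,0,0,0],[1,0,1.6,0.6,0,0,0],[1,0,0,0,0,0,0]]'
python3 -c "
from h import *
goal([.449,.225,.057],2.7)
snap('scene','s2.png');snap('wrist','w3.png')"
```

```text
time: 6.65
eef_pos: [0.6529, 0.2361, 0.2568]
tcp_rot: [0.689, 0.725, 0.002, 0.001]
contact_force: [1.7, -0.7, 4.6]
opening: 0.103
time: 7.15
eef_pos: [0.7294, 0.2397, 0.2405]
tcp_rot: [0.689, 0.725, 0.002, 0.001]
contact_force: [3.8, 0.5, 3.0]
opening: 0.102
t 7.15 pos [0.7294 0.2397 0.2405] toolz [ 0.005  0.001 -1.   ] yaw 2.87 shift cm [ -0.07 -28.16  18.22] norm 33.5 wz 0.17 F [3.8 0.5 3. ] op 0.102
```

View pics/s2.png

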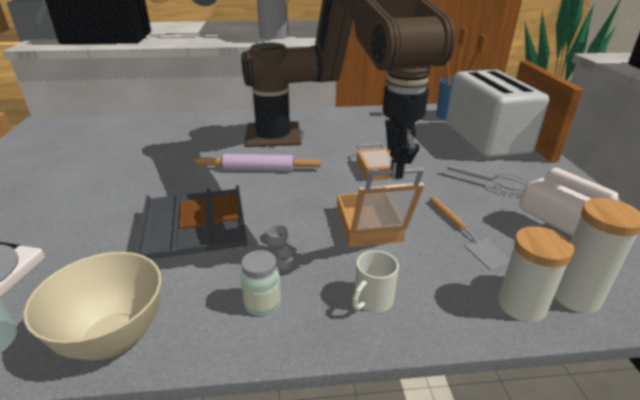

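View pics/w3.png

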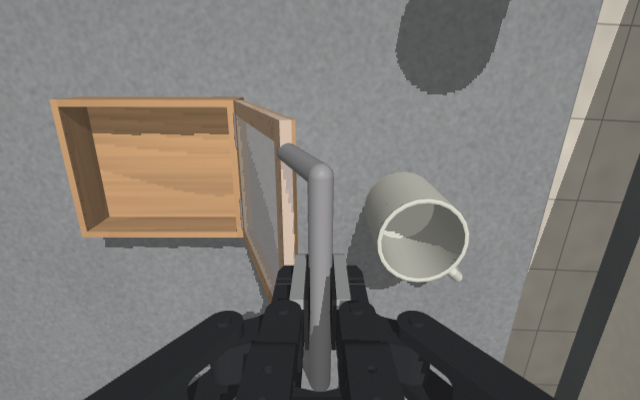

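```bash
python3 -m crank '[[1,0,0.5,0.2,0,0,0],[1,0,0,0,0,0,0],[1,0,0.4,0.15,0,0,0],[1,0,0,0,0,0,0]]'
```

```text
time: 7.65
eef_pos: [0.7335, 0.2399, 0.2388]
tcp_rot: [0.689, 0.725, -0.004, -0.003]
contact_force: [-10.1, -3.4, 11.1]
opening: 0.094
```

The wrist view shows the lid open past upright, and the force rise shows it reached its stop. I'll release it, rise, and head for the tray.

```bash
python3 -m crank '[[0.5,0,-0.2,0,0,0,0],[0.2,0,0,0,0,0,0],[0.2,0,0,0,0,0,0],[0.2,0,0,-3,0,0,0],[0.2,0,0,-3,0,0,0]]'
python3 - <<'E'
from h import *
c=snap('top','t3.png')
im=cv2.imread('pics/t3.png')
cv2.imwrite('pics/t3c.png',cv2.resize(im[120:270,220:490],None,fx=2.9,fy=2.9,interpolation=cv2.INTER_CUBIC))
for d in place_of('panel_a','top'): print(d['p'],d['location'],at(c,d['location'],.051))
E
```

```text
time: 8.15
eef_pos: [0.7336, 0.2404, 0.294]
tcp_rot: [0.689, 0.725, -0.002, -0.002]
contact_force: [0.5, 0.2, 0.3]
opening: 0.402
0.85 [397.1, 210.3] [ 0.53692449 -0.11827168  0.051     ]
0.75 [427.6, 200.1] [ 0.56484531 -0.19537134  0.051     ]
```

View pics/t3c.png

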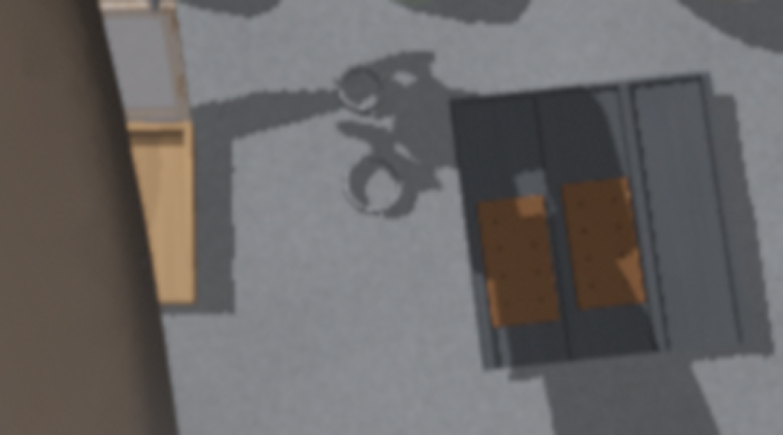

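```bash
python3 -m crank '[[1,-3.3,-2.53,0,0,0,0],[1,-3.3,-2.53,0,0,0,0],[1,-3.3,-2.53,0,0,0,0],[1,-3.3,-2.53,0,0,0,0],[1,-3.3,-2.53,0,0,0,0]]'
python3 -m crank '[[1,-3.3,-2.53,0,0,0,0],[1,-3.3,-2.53,0,0,0,0],[1,-3.3,-2.53,0,0,0,0],[1,-3.3,-2.53,0,0,0,0],[1,-3.3,-2.53,0,0,0,0]]'
python3 -m crank '[[1,-3.3,-2.53,2,0,0,0],[1,-3.3,-2.53,2,0,0,0],[1,0,0,2,0,0,8.56],[1,0,0,2,0,0,8.56],[1,0,0,0,0,0,8.56]]'
python3 -m crank '[[1,0,0,0,0,0,8.56],[1,0,0,0,0,0,8.56],[1,0,0,0,0,0,8.56],[1,0,0,0,0,0,8.56],[1,0,0,0,0,0,8.56]]'
python3 -m crank '[[1,0,0,0,0,0,8.56],[1,0,0,0,0,0,8.56],[1,0,0,0,0,0,0]]'
python3 -c "
from h import *
goal([.617,-.111,.1],-82.7)
snap('wrist','w4.png')"
```

```text
time: 8.75
eef_pos: [0.6151, 0.0681, 0.2952]
tcp_rot: [0.689, 0.725, -0.0, -0.001]
contact_force: [0.6, -1.1, 0.7]
opening: -0.0
time: 9.25
eef_pos: [0.4971, -0.103, 0.2956]
tcp_rot: [0.689, 0.725, -0.0, -0.001]
contact_force: [-0.7, -0.5, 0.5]
opening: 0.0
time: 9.75
eef_pos: [0.449, -0.1697, 0.2122]
tcp_rot: [0.835, 0.55, -0.001, -0.004]
contact_force: [-0.2, 0.1, 0.2]
opening: 0.003
time: 10.25
eef_pos: [0.451, -0.1702, 0.2156]
tcp_rot: [0.978, 0.209, -0.0, -0.001]
contact_force: [0.0, -0.1, -1.5]
opening: 0.003
time: 10.55
eef_pos: [0.451, -0.1702, 0.2157]
tcp_rot: [0.998, 0.064, -0.0, -0.0]
contact_force: [-0.6, -0.3, -0.3]
opening: -0.003
t 10.55 pos [ 0.451  -0.1702  0.2157] toolz [-0.001  0.001 -1.   ] yaw -82.68 shift cm [17.23 -3.75 11.56] norm 21.1 wz 0.02 F [-0.6 -0.3 -0.3] op -0.003
```

View pics/w4.png

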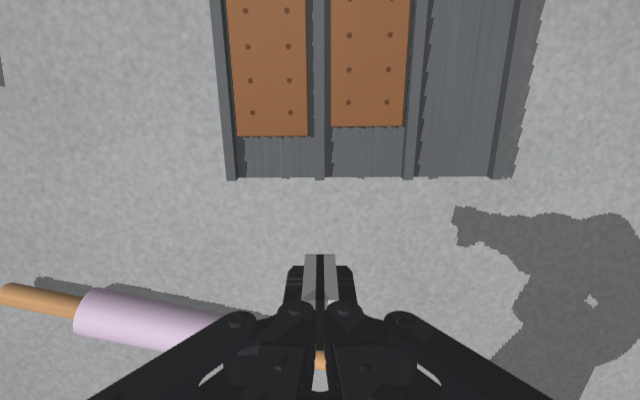

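```bash
python3 - <<'E'
from h import *
np.set_printoptions(precision=4,suppress=True)
c=read_camera('wrist')
P={'r1':((.111),(232,180)),'r2':(.037,(320.5,180)),'r3':(-.037,(410,180)),'r4':(-.111,(499,179))}
w=np.array([at(c,v[1],.057)[:2] for v in P.values()]); print(w, np.linalg.norm(np.diff(w,axis=0),axis=1))
d=w[0]-w[3]; yaw=np.arctan2(-d[0],d[1]); m=w.mean(0); C,S=np.cos(yaw),np.sin(yaw)
org=m+np.array([C,S])*.085; print('yaw',yaw,'origin',org)
M=np.array([[C,S],[-S,C]])
for q in [(237,137),(308,136),(331,128),(404,126)]:
    print(q, M@(at(c,q,.055)[:2]-org))
E
```

```text
[[ 0.4436 -0.097 ]
 [ 0.4533 -0.1704]
 [ 0.463  -0.2447]
 [ 0.4736 -0.3181]] [0.0741 0.0749 0.0742]
yaw 0.13467855275575374 origin [ 0.5426 -0.1962]
(237, 137) [-0.0492  0.1049]
(308, 136) [-0.0486  0.0474]
(331, 128) [-0.0423  0.0289]
(404, 126) [-0.041  -0.0295]
```

```bash
python3 -c "
from h import *
goal([.620,-.111,.068],-82.45)"
python3 -m crank '[[1,4.4,-0.9,0,0,0,-0.2],[1,4.4,-0.9,0,0,0,0],[1,4.4,-0.9,0,0,0,0],[1,4.4,-1.0,0,0,0,0],[1,0,0,2,0,0,0]]'
python3 -m crank '[[1,0,0,3.5,0,0,0],[1,0,0,3.5,0,0,0],[1,0,0,3.5,0,0,0],[1,0,0,2,0,0,0],[1,0,0,0,0,0,0]]'
python3 -c "
from h import *
goal([.620,-.111,.067],-82.45)
snap('wrist','w5.png');snap('top','t5.png')
im=cv2.imread('pics/t5.png')
cv2.imwrite('pics/t5c.png',cv2.resize(im[120:270,340:490],None,fx=4,fy=4,interpolation=cv2.INTER_CUBIC))"
```

```text
t 10.65 pos [ 0.4511 -0.1703  0.216 ] toolz [-0.001  0.001 -1.   ] yaw -82.51 shift cm [17.53 -3.67 14.79] norm 23.2 wz -0.06 F [-0.7 -0.2  0.2] op -0.002
time: 11.15
eef_pos: [0.6267, -0.1099, 0.1994]
tcp_rot: [0.998, 0.068, 0.004, 0.001]
contact_force: [-1.0, 0.0, 0.9]
opening: 0.003
time: 11.65
eef_pos: [0.618, -0.11, 0.0669]
tcp_rot: [0.998, 0.066, -0.004, -0.002]
contact_force: [0.0, 0.0, 0.2]
opening: 0.001
t 11.65 pos [ 0.618  -0.11    0.0669] toolz [-0.008  0.003 -1.   ] yaw -82.38 shift cm [ 0.19  0.13 -0.01] norm 0.2 wz 0.07 F [0.  0.  0.2] op 0.001
```

View pics/t5c.png

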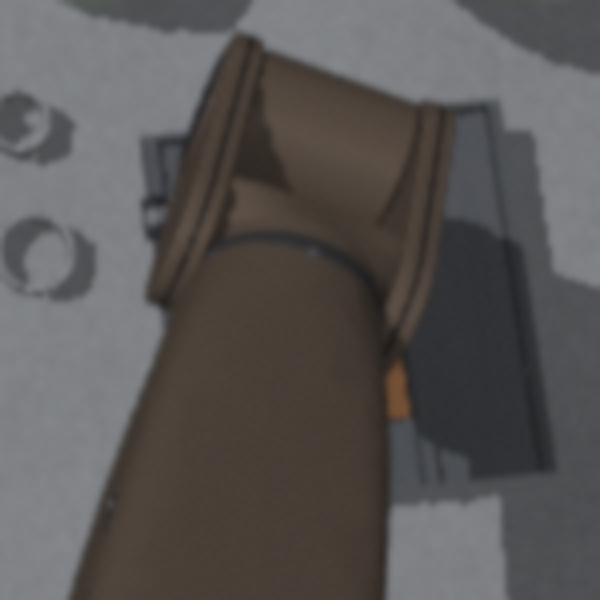

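```bash
python3 -m crank '[[1,-0.8,0,0.1,0,0,0],[1,-1.2,0,0,0,0,0],[1,-1.2,0,0,0,0,0],[1,-1.2,0,0,0,0,0],[1,-1.2,0,0,0,0,0]]'
python3 -m crank '[[1,-1.2,0,0,0,0,0],[1,-1.0,0,0,0,0,0],[1,-0.8,0,0,0,0,0],[1,-0.5,0,0,0,0,0],[1,-0.3,0,0,0,0,0]]'
python3 -m crank '[[1,0,0,0,0,0,0]]'
python3 -c "
from h import *
goal([.620,-.111,.067],-82.45)
snap('top','t6.png');snap('scene','s6.png')
im=cv2.imread('pics/t6.png')
cv2.imwrite('pics/t6c.png',cv2.resize(im[120:270,340:490],None,fx=4,fy=4,interpolation=cv2.INTER_CUBIC))"
```

```text
time: 12.25
eef_pos: [0.5654, -0.1188, 0.0721]
tcp_rot: [0.998, 0.065, 0.002, 0.001]
contact_force: [2.5, 1.2, 3.2]
opening: -0.005
time: 12.75
eef_pos: [0.5286, -0.1239, 0.0721]
tcp_rot: [0.998, 0.065, 0.002, 0.001]
contact_force: [2.8, 1.1, 6.3]
opening: 0.003
time: 12.85
eef_pos: [0.5283, -0.124, 0.072]
tcp_rot: [0.998, 0.065, 0.001, 0.001]
contact_force: [1.9, 0.6, 6.8]
opening: 0.0
t 12.85 pos [ 0.5283 -0.124   0.072 ] toolz [ 0.003 -0.001 -1.   ] yaw -82.52 shift cm [ 9.26 -0.09  0.53] norm 9.3 wz -0.07 F [1.9 0.6 6.8] op 0.0
```

View pics/t6c.png

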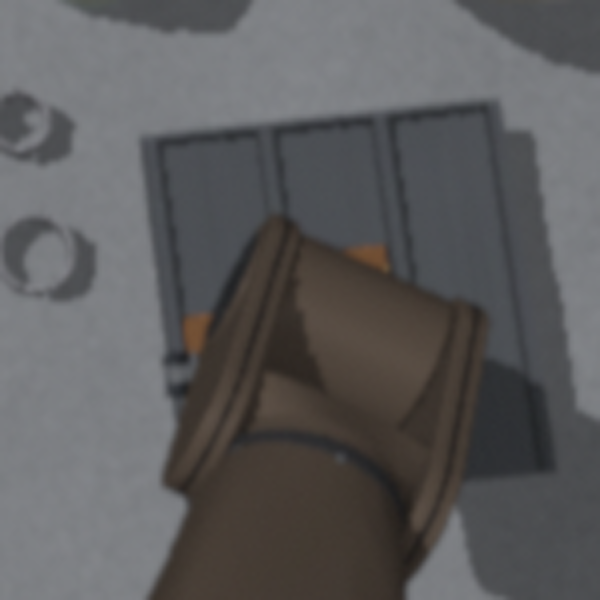

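View pics/s6.png

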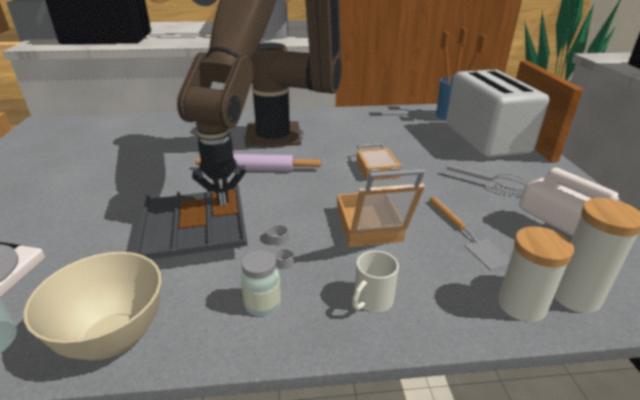

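```bash
cat >> h.py <<'E'
TO=np.array([.5425,-.196]); TY=.132
def w2t(p):
    C,S=np.cos(TY),np.sin(TY); return np.array([[C,S],[-S,C]])@(np.array(p)[:2]-TO)
def t2w(x,y):
    C,S=np.cos(TY),np.sin(TY); return TO+np.array([C*x-S*y,S*x+C*y])
E
python3 -c "
from h import *
c=read_camera('top')
print(w2t(at(c,(340+183/4,120+318/4),.055)),w2t(at(c,(340+210/4,120+313/4),.055)), w2t(get_state()['eef_pos']))"
python3 -m crank '[[1,0,0,-2,0,0,0],[1,0,0,-2,0,0,0],[1,3.0,0,0,0,0,0],[1,3.0,0,0,0,0,0]]'
python3 -c "
from h import *
print(w2t(get_state()['eef_pos']))
c=snap('top','t7.png')
im=cv2.imread('pics/t7.png')
cv2.imwrite('pics/t7c.png',cv2.resize(im[120:270,340:490],None,fx=4,fy=4,interpolation=cv2.INTER_CUBIC))"
```

```text
[0.03463426 0.10353125] [0.03597707 0.08618708] [-0.00457327  0.0733069 ]
time: 13.4
eef_pos: [0.5862, -0.1155, 0.1104]
tcp_rot: [0.998, 0.065, -0.001, -0.0]
contact_force: [-0.3, -0.2, 0.2]
opening: -0.004
[0.05390827 0.07406556]
```

View pics/t7c.png

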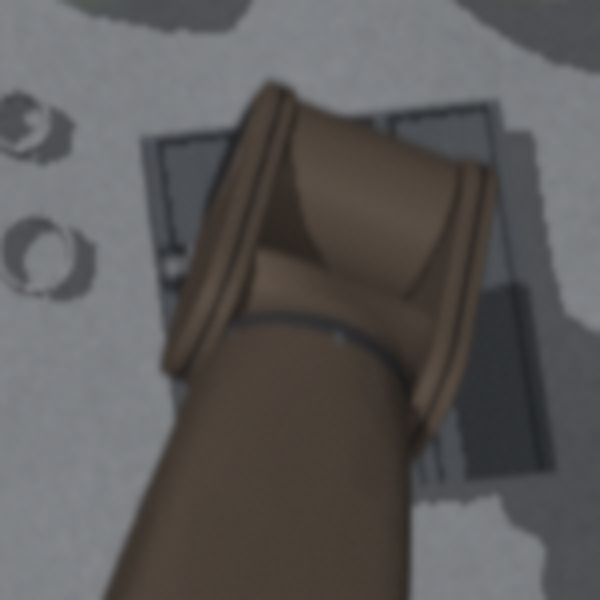

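The fingertips rode over the panel's end; its far end is now at about tray x=+35 mm. I'll go behind it again with tips right on the floor.

```bash
python3 -m crank '[[1,0.8,0,0,0,0,0],[1,0,0,2,0,0,0],[1,0,0,2,0,0,0],[1,0,0,0.7,0,0,0],[1,0,0,0,0,0,0]]'
python3 -m crank '[[1,0,0,0.2,0,0,0],[1,0,0,0,0,0,0]]'
python3 -c "
from h import *
goal([.620,-.111,.067],-82.45);print(w2t(get_state()['eef_pos']))"
```

```text
time: 13.95
eef_pos: [0.5934, -0.1142, 0.0641]
tcp_rot: [0.998, 0.066, -0.003, -0.001]
contact_force: [-3.8, 1.0, 5.9]
opening: -0.002
time: 14.15
eef_pos: [0.5935, -0.1142, 0.064]
tcp_rot: [0.998, 0.066, -0.003, -0.001]
contact_force: [-8.1, 2.3, 15.6]
opening: -0.001
t 14.15 pos [ 0.5935 -0.1142  0.064 ] toolz [-0.006  0.001 -1.   ] yaw -82.47 shift cm [ 2.67  0.03 -0.31] norm 2.7 wz -0.02 F [-8.1  2.3 15.6] op -0.001
[0.0612978  0.07438714]
```

```bash
python3 -m crank '[[1,0,0,-0.2,0,0,0],[1,-0.8,0,0,0,0,0],[1,-0.8,0,0,0,0,0],[1,-0.6,0,0,0,0,0],[1,-0.6,0,0,0,0,0]]'
python3 -c "
from h import *
goal([.620,-.111,.067],-82.45);print(w2t(get_state()['eef_pos']))"
```

```text
time: 14.65
eef_pos: [0.5673, -0.1184, 0.0641]
tcp_rot: [0.998, 0.065, 0.001, 0.0]
contact_force: [3.0, 0.7, 3.8]
opening: -0.001
t 14.65 pos [ 0.5673 -0.1184  0.0641] toolz [ 0.001 -0.    -1.   ] yaw -82.52 shift cm [ 5.32 -0.04 -0.29] norm 5.3 wz -0.07 F [3.  0.7 3.8] op -0.001
[0.03480989 0.07369062]
```

```bash
python3 -m crank '[[1,-0.8,0,0,0,0,0],[1,-0.8,0,0,0,0,0],[1,-0.8,0,0,0,0,0],[1,-0.8,0,0,0,0,0],[1,-0.8,0,0,0,0,0]]'
python3 -m crank '[[1,-0.3,0,0,0,0,0],[1,0,0,0,0,0,0]]'
python3 -c "
from h import *
goal([.620,-.111,.067],-82.45);print(w2t(get_state()['eef_pos']))
c=snap('top','t8.png');snap('scene','s8.png')
im=cv2.imread('pics/t8.png');a=cv2.resize(im[130:280,350:450],None,fx=4,fy=4)
im=cv2.imread('pics/s8.png');b=cv2.resize(im[150:300,120:220],None,fx=4,fy=4)
b=cv2.resize(im[150:300,130:280],None,fx=4,fy=4)[:, :400]
cv2.imwrite('pics/c8.png',np.hstack([a,b]))"
```

```text
time: 15.15
eef_pos: [0.5276, -0.1235, 0.0641]
tcp_rot: [0.998, 0.065, 0.001, 0.0]
contact_force: [4.0, 0.9, 4.5]
opening: -0.004
time: 15.35
eef_pos: [0.5242, -0.1239, 0.0641]
tcp_rot: [0.998, 0.065, -0.0, 0.0]
contact_force: [1.9, 0.4, 7.0]
opening: -0.0
t 15.35 pos [ 0.5242 -0.1239  0.0641] toolz [-0.001 -0.    -1.   ] yaw -82.5 shift cm [ 9.66 -0.03 -0.3 ] norm 9.7 wz -0.05 F [1.9 0.4 7. ] op -0.0
[-0.00862194  0.07383473]
```

View pics/c8.png

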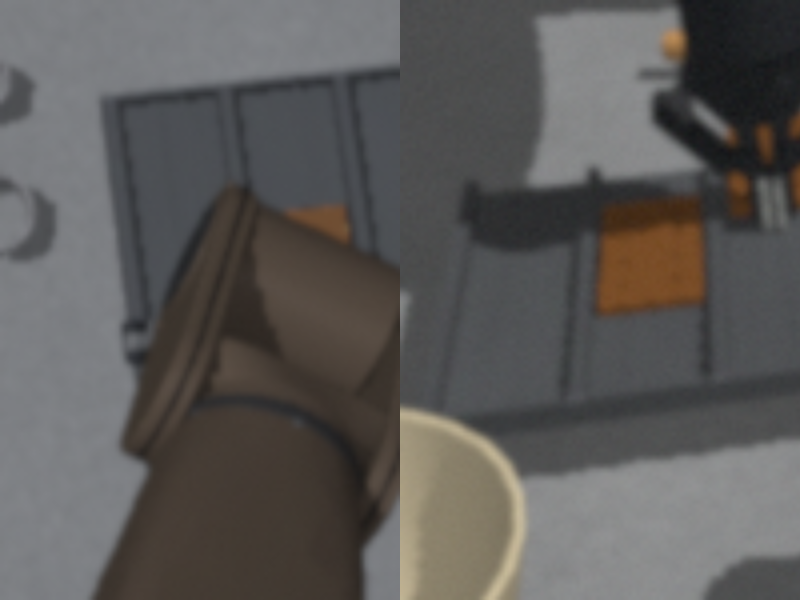

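```bash
python3 -m crank '[[1,0.3,0,0,0,0,0],[1,0,0,-3,0,0,0],[-1,0,0,-3,0,0,0],[-1,-3.5,0,-3,0,0,0],[-1,-3.5,0,0,0,0,0]]'
python3 -m crank '[[-1,-2.8,0,0,0,0,0],[-1,0,0,0,0,0,0]]'
python3 -c "
from h import *
goal(list(t2w(-.104,.074))+[.06],-82.45)
c=snap('wrist','w9.png')"
```

```text
time: 15.95
eef_pos: [0.4582, -0.1331, 0.1562]
tcp_rot: [0.998, 0.066, 0.0, 0.001]
contact_force: [-0.8, -1.0, -0.0]
opening: 0.508
time: 16.15
eef_pos: [0.4256, -0.1348, 0.1509]
tcp_rot: [0.998, 0.065, -0.004, -0.002]
contact_force: [0.1, 0.2, -0.5]
opening: 0.846
t 16.15 pos [ 0.4256 -0.1348  0.1509] toolz [-0.008  0.003 -1.   ] yaw -82.57 shift cm [0.46 0.24 9.09] norm 9.1 wz -0.12 F [ 0.1  0.2 -0.5] op 0.846
```

View pics/w9.png

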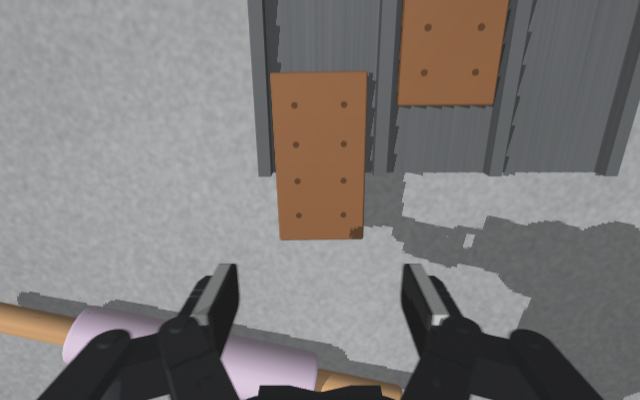

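```bash
python3 -c "
from h import *
c=read_camera('wrist')
for q in [(280,240),(362,240),(366,72),(271,72)]: print(w2t(at(c,q,.055)))
print('ridge',w2t(at(c,(264,176),.057)),w2t(at(c,(384,174),.057)))
goal(list(t2w(-.104,.074))+[.06],-82.45)"
```

```text
[-0.12945059  0.10333288]
[-0.12948734  0.04641023]
[-0.0197868   0.04818778]
[-0.01965062  0.10426121]
ridge [-0.0827706   0.11157409] [-0.08154457  0.03429832]
t 16.25 pos [ 0.4289 -0.1356  0.1522] toolz [-0.004  0.002 -1.   ] yaw -82.54 shift cm [0.1  0.1  9.22] norm 9.2 wz -0.09 F [ 0.1 -0.3  0.4] op 0.992
```

```bash
python3 -m crank '[[-1,0.1,0,3,0,0,0],[-1,0,0,3,0,0,0],[-1,0,0,2.4,0,0,0],[-1,0,0,1,0,0,0],[-1,0,0,0,0,0,0]]' 40
python3 -c "
from h import *
goal(list(t2w(-.104,.0755))+[.058],-82.45)"
python3 -m crank '[[1,0,0,0,0,0,0],[1,0,0,0,0,0,0],[1,0,0,0,0,0,0],[1,0,0,0,0,0,0],[1,0,0,0,0,0,0]]' 40
python3 -c "
from h import *
goal(list(t2w(-.104,.0755))+[.058],-82.45)
c=snap('wrist','w10.png')"
```

```text
time: 16.75
eef_pos: [0.4306, -0.1352, 0.0578]
tcp_rot: [0.998, 0.066, -0.002, -0.001]
contact_force: [0.1, -0.5, 1.1]
opening: 0.996
t 16.75 pos [ 0.4306 -0.1352  0.0578] toolz [-0.005  0.003 -1.   ] yaw -82.47 shift cm [-0.11 -0.05 -0.02] norm 0.1 wz -0.02 F [ 0.1 -0.5  1.1] op 0.996
time: 17.25
eef_pos: [0.4327, -0.1365, 0.0613]
tcp_rot: [0.998, 0.065, 0.001, 0.001]
contact_force: [-0.8, 0.9, 7.3]
opening: 0.662
t 17.25 pos [ 0.4327 -0.1365  0.0613] toolz [ 0.003 -0.001 -1.   ] yaw -82.5 shift cm [-0.3  -0.21  0.33] norm 0.5 wz -0.05 F [-0.8  0.9  7.3] op 0.662
```

View pics/w10.png

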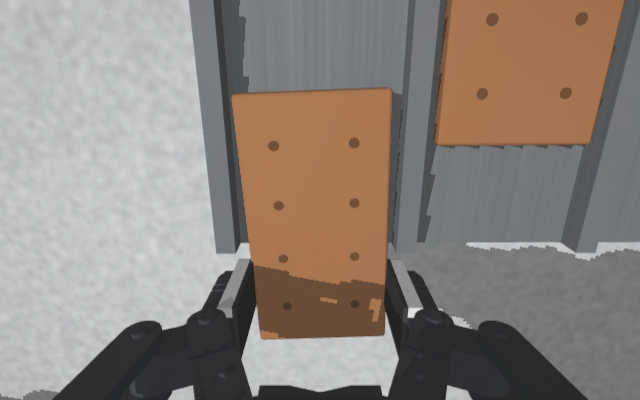

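```bash
python3 -m crank '[[1,0,0,-0.8,0,0,0],[1,0,0,-1.5,0,0,0],[1,0,0,-3,0,0,0],[1,0,0,-3,0,0,0],[1,0,0,-3,0,0,0]]' 50
python3 -m crank '[[1,0,0,0,0,0,0]]'
python3 -c "
from h import *
goal([.45,-.1,.17],-82.45)
c=snap('wrist','w11.png')
c=snap('scene','s11.png')
cv2.imwrite('pics/s11c.png',cv2.resize(cv2.imread('pics/s11.png')[60:260,120:320],None,fx=3,fy=3))"
```

```text
time: 17.8
eef_pos: [0.4312, -0.1358, 0.1738]
tcp_rot: [0.998, 0.065, -0.0, 0.0]
contact_force: [0.7, 0.1, -1.2]
opening: 0.652
time: 17.9
eef_pos: [0.4341, -0.1375, 0.1778]
tcp_rot: [0.998, 0.066, 0.004, 0.003]
contact_force: [0.7, -0.8, -0.3]
opening: 0.66
t 17.9 pos [ 0.4341 -0.1375  0.1778] toolz [ 0.009 -0.005 -1.   ] yaw -82.49 shift cm [ 2.06 -3.51  0.77] norm 4.1 wz -0.04 F [ 0.7 -0.8 -0.3] op 0.66
```

View pics/w11.png

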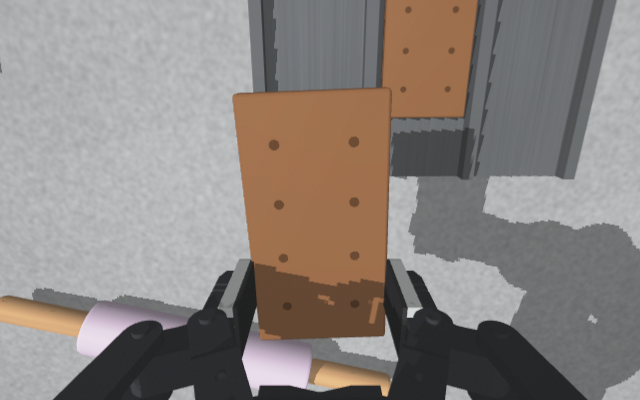

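View pics/s11c.png

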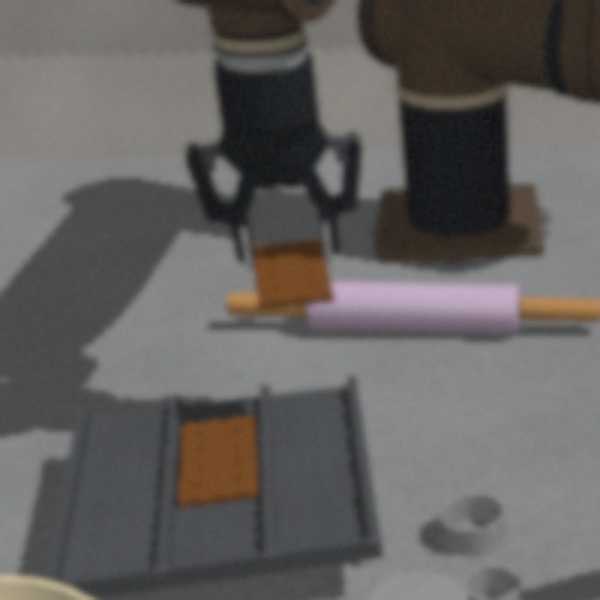

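```bash
cat >> h.py <<'E'
def panel_tool(c,pts,dz=-.0063):
    s=get_state(); Rm=R.from_quat(s['tcp_rot']).as_matrix(); z=s['eef_pos'][2]+dz
    q=np.array([Rm.T@(at(c,p,z)-s['eef_pos']) for p in pts])*1000
    v=(q[2]+q[3]-q[0]-q[1])/2
    print('corners mm (near L,near R,far R,far L)\n',np.round(q[:,:2],1),'yaw vs toolx deg',round(np.degrees(np.arctan2(v[1],v[0])),2),'len',round(np.linalg.norm(v[:2]),1),'wid',round(np.linalg.norm(q[1]-q[0]),1),'ctr',np.round(q.mean(0)[:2],1))
E
python3 -c "
from h import *
c=read_camera('wrist')
panel_tool(c,[(261,339),(384,336),(390,88),(234,94)])"
```

```text
corners mm (near L,near R,far R,far L)
 [[-29.6 -26.7]
 [-27.9  30.2]
 [ 81.3  25.8]
 [ 79.2 -30.5]] yaw vs toolx deg -2.15 len 109.1 wid 56.8 ctr [25.7 -0.3]
```

```bash
python3 -m crank '[[1,0.5,-1.5,-0.5,0,0,0],[1,1.2,-3.2,-0.5,0,0,0],[1,1.3,-3.5,-0.5,0,0,0],[1,1.3,-3.5,-0.5,0,0,0],[1,1.3,-3.5,-0.5,0,0,0]]' 60
python3 -m crank '[[1,1.3,-3.5,0,0,0,0],[1,1.3,-3.5,0,0,0,0],[1,1.3,-3.5,0,0,0,0],[1,1.3,-3.5,0,0,0,0],[1,1.3,-3.5,0,0,0,0]]'
python3 -m crank '[[1,0.6,-1.5,0,0,0,2.5],[1,0,0,0,0,0,2.4],[1,0,0,0,0,0,0]]'
python3 -c "
from h import *
goal([.5137,.228,.2],-87.4)
c=snap('wrist','w12.png')
c=snap('top','t12.png')"
```

```text
time: 18.55
eef_pos: [0.4662, 0.0235, 0.1956]
tcp_rot: [0.998, 0.065, -0.002, -0.0]
contact_force: [0.4, -1.3, -1.1]
opening: 0.648
time: 19.05
eef_pos: [0.5077, 0.2053, 0.195]
tcp_rot: [0.998, 0.066, -0.002, 0.0]
contact_force: [0.1, -0.0, -1.1]
opening: 0.652
time: 19.35
eef_pos: [0.5116, 0.22, 0.195]
tcp_rot: [1.0, 0.023, -0.002, 0.001]
contact_force: [0.7, 0.6, -0.8]
opening: 0.648
t 19.35 pos [0.5116 0.22   0.195 ] toolz [-0.005 -0.001 -1.   ] yaw -87.32 shift cm [ 0.24 -0.79 -0.5 ] norm 1.0 wz 0.08 F [ 0.7  0.6 -0.8] op 0.648
```

View pics/w12.png

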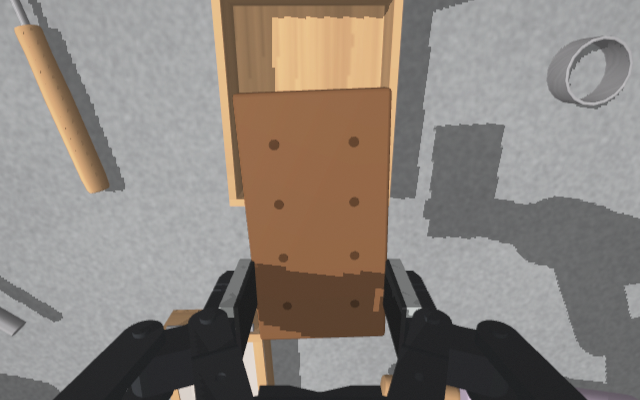

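```bash
python3 -c "
from h import *
np.set_printoptions(precision=4,suppress=True)
im=cv2.imread('pics/w12.png');cv2.imwrite('pics/w12c.png',cv2.resize(im[0:220,190:430],None,fx=3,fy=2.7))
c=read_camera('wrist')
B=np.array([.5737,.231]);y=.0456;C,S=np.cos(y),np.sin(y);M=np.array([[C,S],[-S,C]])
for q in [(229,207),(213,0),(404,0),(393,150)]: print(q, M@(at(c,q,.046)[:2]-B))
panel_tool(c,[(261,339),(384,336),(390,88),(234,94)])
"
```

```text
(229, 207) [-0.0811  0.0665]
(213, 0) [0.0712 0.0646]
(404, 0) [ 0.0713 -0.0669]
(393, 150) [-0.0331 -0.0666]
corners mm (near L,near R,far R,far L)
 [[-29.1 -27. ]
 [-27.4  29.1]
 [ 80.4  24.7]
 [ 78.4 -30.7]] yaw vs toolx deg -2.17 len 107.7 wid 56.1 ctr [25.6 -1. ]
```

View pics/w12c.png

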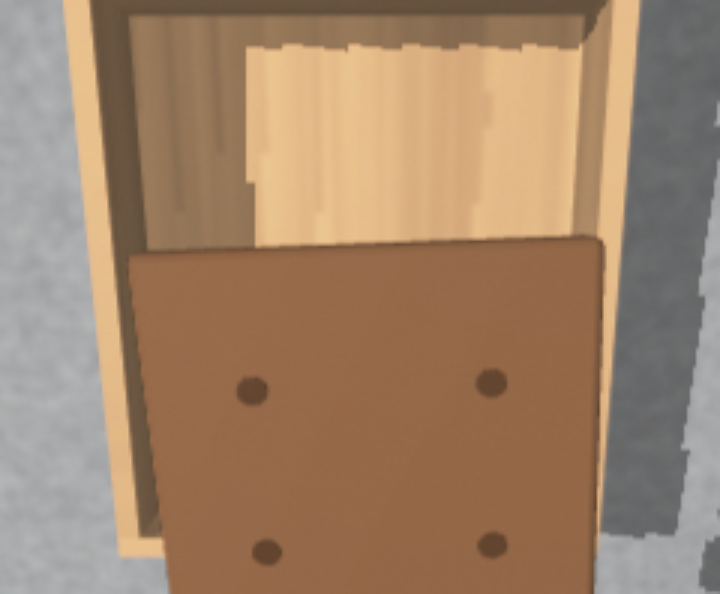

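```bash
python3 -m crank '[[1,0,0,0,0,0,2.4],[1,0,0,0,0,0,0]]'
python3 -c "
from h import *
goal([.5584,.230,.075],-89.8)"
```

```text
time: 19.7
eef_pos: [0.5127, 0.219, 0.1973]
tcp_rot: [1.0, 0.002, -0.0, 0.0]
contact_force: [-0.3, 0.2, -0.6]
opening: 0.651
t 19.7 pos [0.5127 0.219  0.1973] toolz [-0.001 -0.    -1.   ] yaw -89.83 shift cm [ 4.58 -1.09 12.22] norm 13.1 wz -0.03 F [-0.3  0.2 -0.6] op 0.651
```

```bash
python3 -m crank '[[1,2.3,-0.5,0,0,0,0],[1,2.3,-0.6,2,0,0,0],[1,0,0,3,0,0,0],[1,0,0,3,0,0,0],[1,0,0,3,0,0,0]]'
python3 -m crank '[[1,0,0,1,0,0,0],[1,0,0,0,0,0,0]]'
python3 -c "
from h import *
goal([.5584,.230,.075],-89.8)
c=snap('wrist','w13.png')
c=snap('scene','s13.png')
cv2.imwrite('pics/s13c.png',cv2.resize(cv2.imread('pics/s13.png')[120:270,290:490],None,fx=4,fy=4))"
```

```text
time: 20.2
eef_pos: [0.559, 0.2303, 0.0866]
tcp_rot: [1.0, 0.002, 0.0, -0.0]
contact_force: [0.7, 0.2, -0.9]
opening: 0.65
time: 20.4
eef_pos: [0.5575, 0.2302, 0.0758]
tcp_rot: [1.0, 0.002, -0.002, 0.0]
contact_force: [-0.0, 0.0, -0.8]
opening: 0.654
t 20.4 pos [0.5575 0.2302 0.0758] toolz [-0.004 -0.001 -1.   ] yaw -89.79 shift cm [0.09 0.02 0.08] norm 0.1 wz 0.01 F [-0.   0.  -0.8] op 0.654
```

View pics/w13.png

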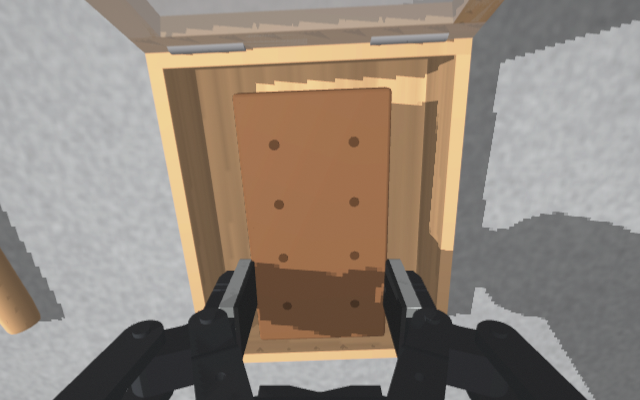

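View pics/s13c.png

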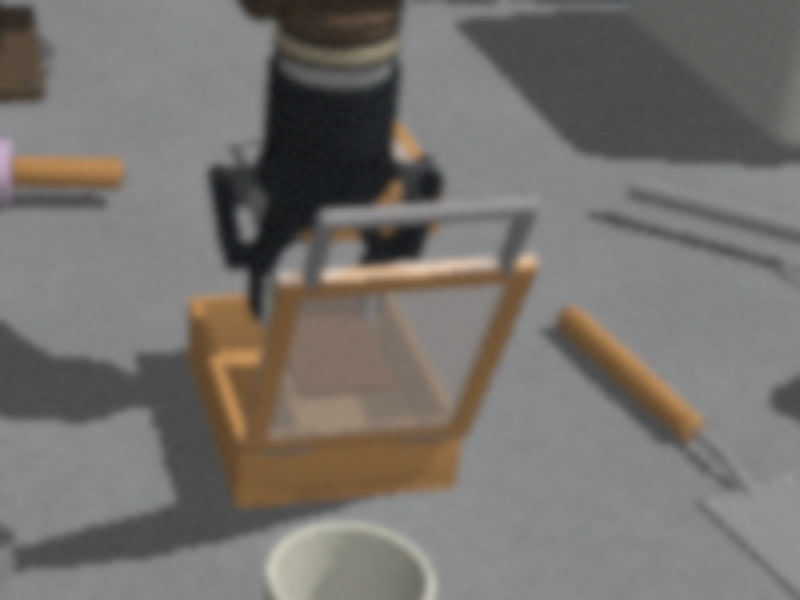

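```bash
python3 -m crank '[[1,0,0,2,0,0,0],[1,0,0,2,0,0,0],[1,0,0,1,0,0,0],[1,0,0,0.3,0,0,0],[1,0,0,0,0,0,0]]'
python3 -c "
from h import *
goal([.5584,.230,.0205],-89.8)
c=snap('wrist','w14.png')"
```

```text
time: 21.0
eef_pos: [0.5595, 0.2309, 0.0256]
tcp_rot: [1.0, 0.002, 0.001, -0.0]
contact_force: [-0.4, -0.2, -0.3]
opening: 0.652
t 21.0 pos [0.5595 0.2309 0.0256] toolz [ 0.001  0.    -1.   ] yaw -89.79 shift cm [-0.11  0.09  0.51] norm 0.5 wz 0.01 F [-0.4 -0.2 -0.3] op 0.652
```

View pics/w14.png

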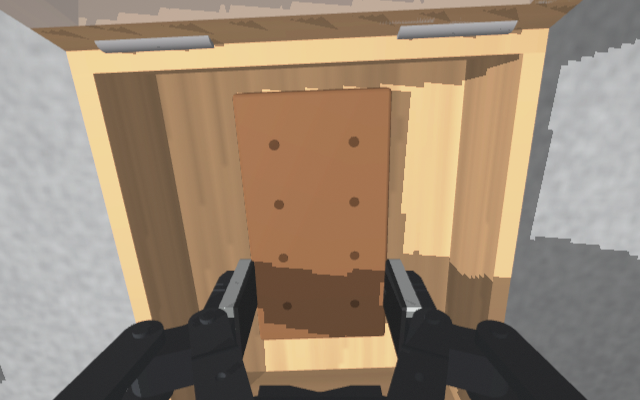

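```bash
python3 -m crank '[[1,0.3,0,0.3,0,0,0],[1,0.3,0,0,0,0,0],[1,0.2,0,0,0,0,0],[1,0,0,0,0,0,0]]'
python3 -m crank '[[1,0.2,0,0,0,0,0],[1,0,0,0,0,0,0]]'
python3 -c "
from h import *
goal([.5584,.230,.0205],-89.8)"
```

```text
time: 21.45
eef_pos: [0.5674, 0.2308, 0.022]
tcp_rot: [1.0, 0.002, 0.0, -0.0]
contact_force: [0.8, -0.1, -1.1]
opening: 0.655
time: 21.65
eef_pos: [0.5677, 0.2308, 0.0214]
tcp_rot: [1.0, 0.002, -0.002, 0.0]
contact_force: [-4.0, 0.3, 2.4]
opening: 0.649
t 21.65 pos [0.5677 0.2308 0.0214] toolz [-0.003 -0.001 -1.   ] yaw -89.77 shift cm [-0.93  0.07  0.09] norm 0.9 wz 0.03 F [-4.   0.3  2.4] op 0.649
```

```bash
python3 -m crank '[[1,0.1,0,0.1,0,0,0],[1,0,0,0,0,0,0]]'
python3 -m crank '[[0,-0.1,0,0,0,0,0],[-0.4,0,0,0,0,0,0],[-0.6,0,0,0,0,0,0],[-0.6,0,0,0,0,0,0],[-0.6,0,0,0,0,0,0]]'
python3 -c "
from h import *
goal([.5584,.230,.0205],-89.8)"
python3 -m crank '[[-0.6,0,0,-1.5,0,0,0],[-0.6,0,0,-3,0,0,0],[-0.6,0,0,-3,0,0,0],[-0.6,0,0,-3,0,0,0],[-0.6,0,0,-3,0,0,0]]'
python3 -c "
from h import *
goal([.5584,.230,.0205],-89.8)
c=snap('wrist','w15.png')"
```

```text
time: 21.85
eef_pos: [0.5678, 0.2308, 0.0211]
tcp_rot: [1.0, 0.002, -0.003, 0.001]
contact_force: [-9.1, -0.8, 7.3]
opening: 0.652
time: 22.35
eef_pos: [0.5694, 0.2309, 0.0209]
tcp_rot: [1.0, 0.002, 0.001, -0.0]
contact_force: [-0.1, -0.1, 0.1]
opening: 0.798
t 22.35 pos [0.5694 0.2309 0.0209] toolz [ 0.001  0.    -1.   ] yaw -89.81 shift cm [-1.1   0.08  0.04] norm 1.1 wz -0.01 F [-0.1 -0.1  0.1] op 0.798
time: 22.85
eef_pos: [0.5691, 0.2309, 0.1583]
tcp_rot: [1.0, 0.002, 0.001, -0.0]
contact_force: [1.3, 0.1, -0.3]
opening: 0.803
t 22.85 pos [0.5691 0.2309 0.1583] toolz [ 0.002  0.    -1.   ] yaw -89.8 shift cm [-1.09  0.09 13.78] norm 13.8 wz -0.0 F [ 1.3  0.1 -0.3] op 0.803
```

View pics/w15.png

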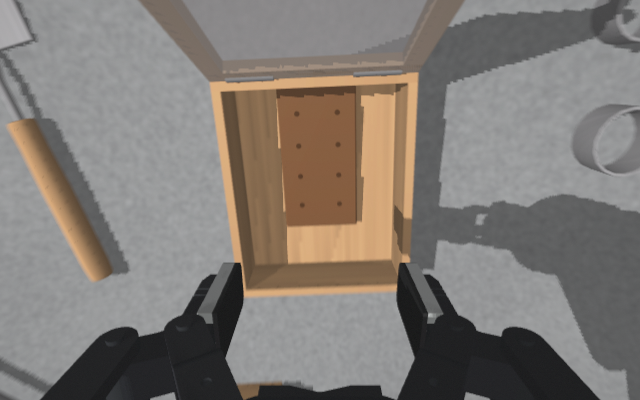

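```bash
cat >> h.py <<'E'
BO=np.array([.573,.2305]); BY=.042
def w2b(p):
    C,S=np.cos(BY),np.sin(BY); return np.array([[C,S],[-S,C]])@(np.array(p)[:2]-BO)
def b2w(x,y):
    C,S=np.cos(BY),np.sin(BY); return BO+np.array([C*x-S*y,S*x+C*y])
E
python3 -c "
from h import *
np.set_printoptions(precision=4,suppress=True)
c=read_camera('wrist')
print('panel',[w2b(at(c,q,.014)) for q in [(287,226),(356,223),(355,92),(278,97)]])
print('rim outer',[w2b(at(c,q,.046)) for q in [(247,297),(211,83),(418,73),(407,289)]])
print('inner front rim',[w2b(at(c,q,.046)) for q in [(246,290),(402,284)]])
cv2.imwrite('pics/w15c.png',cv2.resize(cv2.imread('pics/w15.png')[60:310,200:430],None,fx=3,fy=2.4))
c=snap('top','t15.png')
cv2.imwrite('pics/t15c.png',cv2.resize(cv2.imread('pics/t15.png')[120:270,340:490],None,fx=4,fy=4))"
```

```text
panel [array([-0.0337,  0.0308]), array([-0.0331, -0.0278]), array([ 0.0732, -0.0277]), array([0.0718, 0.0304])]
rim outer [array([-0.081 ,  0.0635]), array([0.0836, 0.0701]), array([ 0.0846, -0.0659]), array([-0.0783, -0.0653])]
inner front rim [array([-0.0745,  0.0636]), array([-0.0735, -0.0612])]
```

View pics/w15c.png

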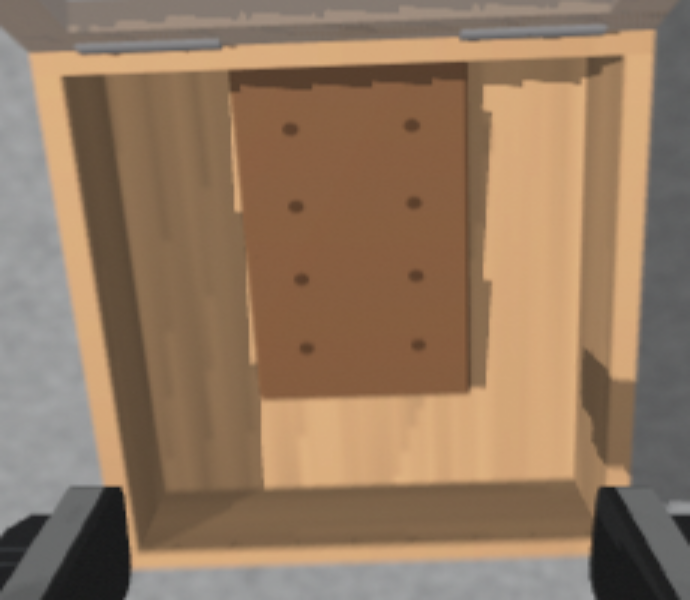

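View pics/t15c.png

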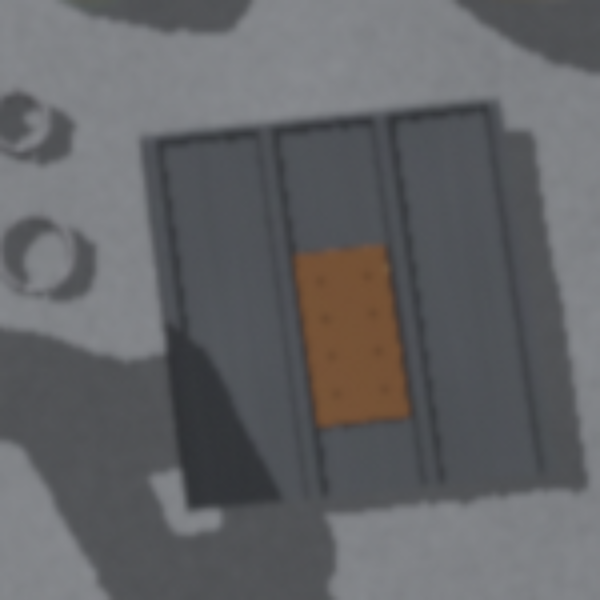

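```bash
python3 -m crank '[[-0.6,0,0,0,0,0,-3.7],[1,0,0,0,0,0,-3.65],[1,0,4,0,0,0,0],[1,0,4,0,0,0,0],[1,0,4,0,0,0,0]]'
python3 -c "
from h import *
goal(list(t2w(.0915,0))+[.1],-82.45)"
```

```text
time: 23.5
eef_pos: [0.5837, 0.1109, 0.1542]
tcp_rot: [0.998, 0.066, -0.001, -0.0]
contact_force: [1.2, -0.2, -0.5]
opening: 0.118
t 23.5 pos [0.5837 0.1109 0.1542] toolz [-0.003 -0.    -1.   ] yaw -82.38 shift cm [ 1.01 29.88  5.41] norm 30.4 wz 0.07 F [ 1.2 -0.2 -0.5] op 0.118
```

```bash
python3 -m crank '[[1,0.15,4,0,0,0,0],[1,0.15,4,0,0,0,0],[1,0.15,4,0,0,0,0],[1,0.15,4,0,0,0,0],[1,0.15,4,0,0,0,0]]'
python3 -m crank '[[1,0.2,4,0,0,0,0],[1,0.1,4,0,0,0,0],[1,0,1.8,1,0,0,0],[1,0,0,2,0,0,0],[1,0,0,2,0,0,0]]'
python3 -c "
from h import *
c=snap('top','t16.png')
cv2.imwrite('pics/t16c.png',cv2.resize(cv2.imread('pics/t16.png')[120:270,340:490],None,fx=4,fy=4))
print(w2t(get_state()['eef_pos']))
goal(list(t2w(.0915,0))+[.064],-82.45)"
```

```text
time: 24.0
eef_pos: [0.6175, -0.0868, 0.1541]
tcp_rot: [0.998, 0.066, -0.001, -0.001]
contact_force: [1.3, 0.1, 0.9]
opening: -0.001
time: 24.5
eef_pos: [0.6335, -0.1823, 0.1036]
tcp_rot: [0.998, 0.065, -0.001, -0.001]
contact_force: [-0.0, -0.2, -0.9]
opening: -0.003
[0.08971228 0.00347204]
t 24.55 pos [ 0.631  -0.1808  0.099 ] toolz [-0.008  0.004 -1.   ] yaw -82.49 shift cm [0.21 0.37 3.49] norm 3.5 wz -0.04 F [-1.6 -0.2 -2.8] op 0.002
```

View pics/t16c.png

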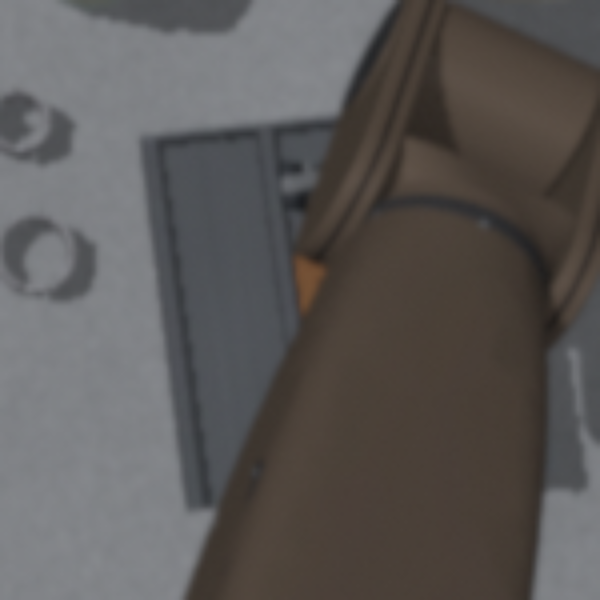

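```bash
python3 -m crank '[[1,0.2,0.3,2,0,0,0],[1,0,0,1.3,0,0,0],[1,0,0,0.3,0,0,0],[1,0,0,0,0,0,0]]'
python3 -c "
from h import *
goal(list(t2w(.0915,0))+[.064],-82.45)"
```

```text
time: 24.95
eef_pos: [0.6359, -0.1841, 0.0687]
tcp_rot: [0.998, 0.066, -0.001, -0.001]
contact_force: [-1.2, -0.1, 0.4]
opening: -0.004
t 24.95 pos [ 0.6359 -0.1841  0.0687] toolz [-0.002  0.001 -1.   ] yaw -82.42 shift cm [-0.27 -0.05  0.47] norm 0.5 wz 0.03 F [-1.2 -0.1  0.4] op -0.004
```

```bash
python3 -m crank '[[1,0,0,0.4,0,0,0],[1,0,0,0.1,0,0,0],[1,0,0,0,0,0,0]]'
python3 -c "
from h import *
print(w2t(get_state()['eef_pos']))"
```

```text
time: 25.25
eef_pos: [0.6368, -0.1849, 0.0652]
tcp_rot: [0.998, 0.066, 0.0, 0.0]
contact_force: [-0.3, 0.5, -0.6]
opening: 0.0
[ 0.09495423 -0.00140455]
```

```bash
python3 -m crank '[[1,0,0,0.2,0,0,0],[1,-0.8,0,0,0,0,0],[1,-0.8,0,0,0,0,0],[1,-0.8,0,0,0,0,0],[1,-0.8,0,0,0,0,0]]'
python3 -m crank '[[1,-0.8,0,0,0,0,0],[1,-0.8,0,0,0,0,0],[1,-0.8,0,0,0,0,0],[1,-0.8,0,0,0,0,0],[1,-0.8,0,0,0,0,0]]'
python3 -c "
from h import *
print(w2t(get_state()['eef_pos']))"
```

```text
time: 25.75
eef_pos: [0.6056, -0.1896, 0.0641]
tcp_rot: [0.998, 0.066, 0.002, 0.001]
contact_force: [3.9, 0.6, 4.8]
opening: 0.0
time: 26.25
eef_pos: [0.5659, -0.1949, 0.0641]
tcp_rot: [0.998, 0.066, 0.002, 0.001]
contact_force: [4.5, 0.3, 5.7]
opening: -0.003
[ 0.02338206 -0.00200859]
```

```bash
python3 -m crank '[[1,-0.8,0,0,0,0,0],[1,-0.8,0,0,0,0,0],[1,-0.8,0,0,0,0,0],[1,-0.5,0,0,0,0,0],[1,-0.2,0,0,0,0,0]]'
python3 -m crank '[[1,0.3,0,0,0,0,0],[1,0,0,-3,0,0,0],[-1,0,0,-3,0,0,0],[-1,-3.5,0,-3,0,0,0],[-1,-3.5,0,0,0,0,0]]'
python3 -m crank '[[-1,-2.6,0,0,0,0,0],[-1,0,0,0,0,0,0],[-1,0,0,0,0,0,0]]'
python3 -c "
from h import *
goal(list(t2w(-.104,.0))+[.058],-82.45)
c=snap('wrist','w17.png')"
```

```text
time: 26.75
eef_pos: [0.5352, -0.199, 0.0641]
tcp_rot: [0.998, 0.065, 0.002, 0.001]
contact_force: [4.6, 0.8, 5.6]
opening: -0.001
time: 27.25
eef_pos: [0.468, -0.2082, 0.1558]
tcp_rot: [0.998, 0.067, 0.001, 0.002]
contact_force: [-0.4, -1.1, 0.6]
opening: 0.508
time: 27.55
eef_pos: [0.4406, -0.2101, 0.1515]
tcp_rot: [0.998, 0.065, -0.001, -0.001]
contact_force: [0.6, 0.6, 0.3]
opening: 0.992
t 27.55 pos [ 0.4406 -0.2101  0.1515] toolz [-0.003  0.002 -1.   ] yaw -82.51 shift cm [-0.09 -0.04  9.35] norm 9.3 wz -0.06 F [0.6 0.6 0.3] op 0.992
```

View pics/w17.png

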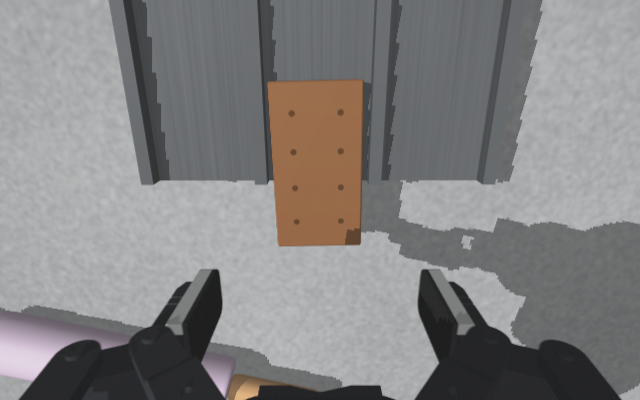

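```bash
python3 -c "
from h import *
c=read_camera('wrist')
for q in [(279,246),(360,244),(363,81),(268,82)]: print(w2t(at(c,q,.055)))
goal(list(t2w(-.103,.001))+[.058],-82.45)"
```

```text
[-0.12985755  0.02778812]
[-0.12829492 -0.02878107]
[-0.02044969 -0.02656683]
[-0.02097556  0.03012699]
t 27.65 pos [ 0.442  -0.2104  0.1521] toolz [-0.001  0.001 -1.   ] yaw -82.44 shift cm [-0.14 -0.2   9.41] norm 9.4 wz 0.01 F [0.4 0.3 0.6] op 0.999
```

```bash
python3 -m crank '[[-1,-0.1,-0.15,3,0,0,0],[-1,0,0,3,0,0,0],[-1,0,0,2.4,0,0,0],[-1,0,0,1,0,0,0],[-1,0,0,0,0,0,0]]' 40
python3 -m crank '[[1,0,0,0,0,0,0],[1,0,0,0,0,0,0],[1,0,0,0,0,0,0],[1,0,0,0,0,0,0],[1,0,0,0,0,0,0]]' 60
python3 -c "
from h import *
goal(list(t2w(-.103,.001))+[.058],-82.45)"
python3 -m crank '[[1,0,0,-0.8,0,0,0],[1,0,0,-1.5,0,0,0],[1,0,0,-3,0,0,0],[1,0,0,-3,0,0,0],[1,0,0,-3,0,0,0]]'
python3 -m crank '[[1,0,0,0,0,0,0]]'
python3 -c "
from h import *
goal(list(b2w(-.02,0))+[.2],-82.45)
c=snap('wrist','w18.png')"
```

```text
time: 28.15
eef_pos: [0.4405, -0.2084, 0.057]
tcp_rot: [0.998, 0.066, -0.002, -0.001]
contact_force: [0.1, 0.0, -0.3]
opening: 1.002
time: 28.65
eef_pos: [0.4422, -0.2099, 0.0608]
tcp_rot: [0.998, 0.066, 0.001, 0.001]
contact_force: [-1.7, 1.4, 6.7]
opening: 0.655
t 28.65 pos [ 0.4422 -0.2099  0.0608] toolz [ 0.002 -0.002 -1.   ] yaw -82.45 shift cm [-0.18 -0.16  0.28] norm 0.4 wz 0.0 F [-1.7  1.4  6.7] op 0.655
time: 29.15
eef_pos: [0.4409, -0.2092, 0.1733]
tcp_rot: [0.998, 0.066, 0.0, 0.0]
contact_force: [0.8, -0.4, -0.3]
opening: 0.658
time: 29.25
eef_pos: [0.4436, -0.2111, 0.1774]
tcp_rot: [0.998, 0.066, 0.004, 0.004]
contact_force: [0.1, -0.5, 0.2]
opening: 0.656
t 29.25 pos [ 0.4436 -0.2111  0.1774] toolz [ 0.009 -0.007 -1.   ] yaw -82.44 shift cm [ 16.66 -42.24  -2.46] norm 45.5 wz 0.01 F [ 0.1 -0.5  0.2] op 0.656
```

View pics/w18.png

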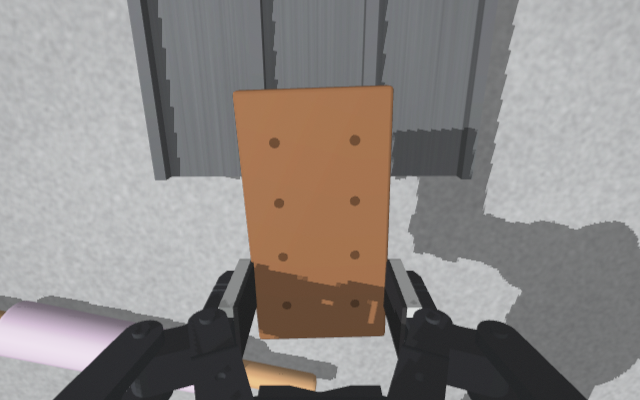

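```bash
python3 -m crank '[[1,0.5,-1.5,-0.5,0,0,0],[1,1.2,-3.2,-0.5,0,0,0],[1,1.3,-3.5,-0.5,0,0,0],[1,1.3,-3.5,-0.5,0,0,0],[1,1.3,-3.5,-0.5,0,0,0]]' 60
python3 -m crank '[[1,1.3,-3.5,0,0,0,0],[1,1.3,-3.5,0,0,0,0],[1,1.3,-3.5,0,0,0,0],[1,1.3,-3.5,0,0,0,0],[1,1.3,-3.5,0,0,0,0]]'
python3 -m crank '[[1,1.3,-3.5,0,0,0,0],[1,1.3,-3.5,0,0,0,0],[1,0,0,0,0,0,3.7],[1,0,0,0,0,0,3.65],[1,0,0,0,0,0,0]]'
python3 -c "
from h import *
goal(list(b2w(-.034,0))+[.1],-89.8)
c=snap('wrist','w19.png')"
```

```text
time: 29.8
eef_pos: [0.4755, -0.0487, 0.1951]
tcp_rot: [0.998, 0.066, -0.002, -0.001]
contact_force: [0.4, 0.2, -1.0]
opening: 0.651
time: 30.3
eef_pos: [0.5166, 0.1332, 0.1948]
tcp_rot: [0.998, 0.066, -0.002, -0.0]
contact_force: [-0.3, -0.3, -0.5]
opening: 0.659
time: 30.8
eef_pos: [0.5329, 0.2047, 0.1946]
tcp_rot: [1.0, 0.002, -0.002, 0.0]
contact_force: [0.7, -0.2, -1.1]
opening: 0.654
t 30.8 pos [0.5329 0.2047 0.1946] toolz [-0.004 -0.001 -1.   ] yaw -89.72 shift cm [ 0.66 -2.44  9.46] norm 9.8 wz 0.08 F [ 0.7 -0.2 -1.1] op 0.654
```

View pics/w19.png

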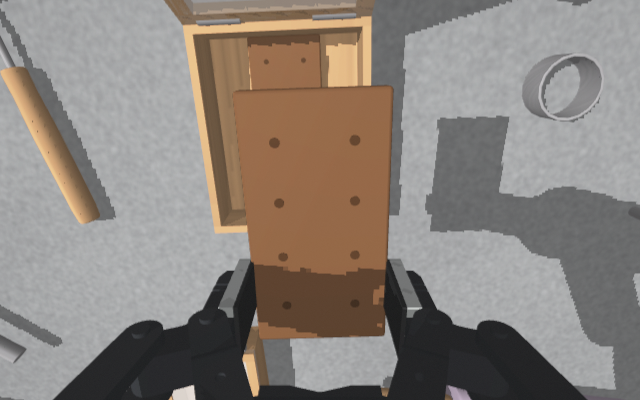

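```bash
python3 -m crank '[[1,0.3,-1.2,0,0,0,0],[1,0.3,-1.3,0,0,0,0],[1,0,0,3,0,0,0],[1,0,0,3,0,0,0],[1,0,0,3,0,0,0]]'
python3 -m crank '[[1,0,0,2,0,0,0],[1,0,0,1.5,0,0,0],[1,0,0,1.5,0,0,0],[1,0,0,0.5,0,0,0],[1,0,0,0,0,0,0]]'
python3 -c "
from h import *
goal(list(b2w(-.034,0))+[.0285],-89.8)
c=snap('wrist','w20.png')"
```

```text
time: 31.35
eef_pos: [0.541, 0.2297, 0.1061]
tcp_rot: [1.0, 0.002, 0.001, -0.0]
contact_force: [0.4, 0.1, -0.8]
opening: 0.653
time: 31.85
eef_pos: [0.5404, 0.2287, 0.0512]
tcp_rot: [1.0, 0.002, -0.0, 0.0]
contact_force: [0.3, 0.4, 0.1]
opening: 0.652
t 31.85 pos [0.5404 0.2287 0.0512] toolz [-0.001 -0.    -1.   ] yaw -89.79 shift cm [-0.14 -0.04  2.27] norm 2.3 wz 0.01 F [0.3 0.4 0.1] op 0.652
```

View pics/w20.png

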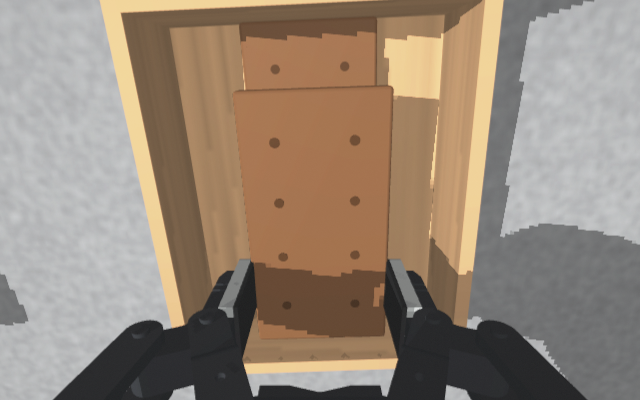

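```bash
python3 -m crank '[[1,0,0,1,0,0,0],[1,0,0,1,0,0,0],[1,-0.3,0,0,0,0,0],[1,-0.3,0,0,0,0,0],[1,0,0,0,0,0,0]]'
python3 -c "
from h import *
goal(list(b2w(-.044,0))+[.0285],-89.8)"
python3 -m crank '[[1,-0.3,0,0,0,0,0],[1,-0.2,0,0,0,0,0],[1,0,0,0,0,0,0]]'
```

```text
time: 32.4
eef_pos: [0.5341, 0.2286, 0.0317]
tcp_rot: [1.0, 0.002, -0.0, 0.0]
contact_force: [-0.0, -0.1, -0.9]
opening: 0.656
t 32.4 pos [0.5341 0.2286 0.0317] toolz [-0. -0. -1.] yaw -89.79 shift cm [-0.51 -0.    0.32] norm 0.6 wz 0.01 F [-0.  -0.1 -0.9] op 0.656
time: 32.7
eef_pos: [0.5294, 0.2287, 0.0319]
tcp_rot: [1.0, 0.002, 0.0, -0.0]
contact_force: [0.1, 0.5, -0.4]
opening: 0.653
```

```bash
python3 -m crank '[[1,-0.15,0,0,0,0,0],[1,0,0,0,0,0,0]]'
python3 -m crank '[[1,-0.15,0,0,0,0,0],[1,0,0,0,0,0,0]]'
python3 -c "
from h import *
c=snap('wrist','w21.png')"
```

```text
time: 32.9
eef_pos: [0.5291, 0.2287, 0.0322]
tcp_rot: [1.0, 0.002, 0.002, -0.0]
contact_force: [3.0, -0.8, -2.0]
opening: 0.656
time: 33.1
eef_pos: [0.529, 0.2287, 0.0326]
tcp_rot: [1.0, 0.002, 0.003, -0.0]
contact_force: [5.7, 0.2, -3.2]
opening: 0.656
```

View pics/w21.png

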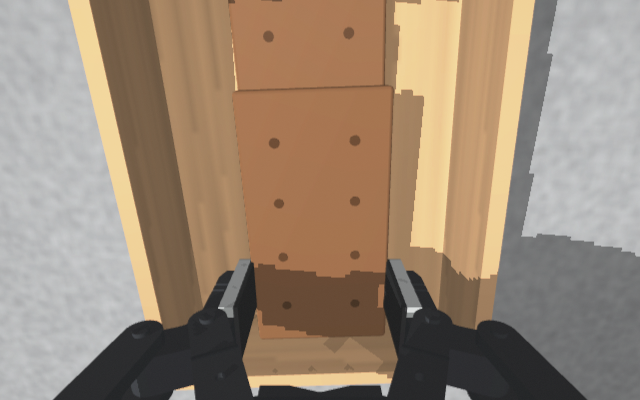

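```bash
python3 -m crank '[[1,0,0,0.3,0,0,0],[1,0,0,0.1,0,0,0],[1,0,0,0,0,0,0]]'
python3 -m crank '[[1,0,0,0.1,0,0,0],[1,0,0,0,0,0,0]]'
```

```text
time: 33.45
eef_pos: [0.529, 0.2288, 0.0291]
tcp_rot: [1.0, 0.002, 0.003, -0.0]
contact_force: [5.1, 0.2, 0.7]
opening: 0.657
time: 33.65
eef_pos: [0.529, 0.2289, 0.0282]
tcp_rot: [1.0, 0.002, 0.003, -0.0]
contact_force: [6.0, -0.4, 0.9]
opening: 0.657
```

```bash
python3 -m crank '[[1,0,0,0.1,0,0,0],[1,0,0,0,0,0,0]]'
python3 -m crank '[[0,0,0,0,0,0,0],[-0.4,0,0,0,0,0,0],[-0.6,0,0,0,0,0,0],[-0.6,0,0,0,0,0,0],[-0.6,0,0,0,0,0,0]]'
python3 -m crank '[[-0.6,0.3,0,-1.0,0,0,0],[-0.6,0,0,-3,0,0,0],[-0.6,0,0,-3,0,0,0],[-0.6,0,0,-3,0,0,0],[-0.6,0,0,-3,0,0,0]]'
python3 -m crank '[[-0.6,-3,0,-3,0,0,0],[-0.6,-2,0,-2,0,0,0],[-0.6,0,0,0,0,0,0]]'
python3 -c "
from h import *
c=snap('wrist','w22.png')
cv2.imwrite('pics/w22c.png',cv2.resize(cv2.imread('pics/w22.png')[0:270,200:430],None,fx=3,fy=2.2))
snap('scene','s22.png')
cv2.imwrite('pics/s22c.png',cv2.resize(cv2.imread('pics/s22.png')[120:270,290:490],None,fx=4,fy=4))"
```

```text
time: 33.85
eef_pos: [0.529, 0.2289, 0.0281]
tcp_rot: [1.0, 0.002, 0.003, -0.0]
contact_force: [4.0, 0.1, 6.2]
opening: 0.652
time: 34.35
eef_pos: [0.5254, 0.2285, 0.0248]
tcp_rot: [1.0, 0.002, -0.001, 0.0]
contact_force: [-0.8, 0.2, -0.7]
opening: 0.798
time: 34.85
eef_pos: [0.5296, 0.2286, 0.1577]
tcp_rot: [1.0, 0.002, 0.0, -0.0]
contact_force: [0.0, -0.1, 0.1]
opening: 0.798
time: 35.15
eef_pos: [0.4798, 0.2292, 0.21]
tcp_rot: [1.0, 0.002, 0.003, -0.001]
contact_force: [-0.2, -0.3, -0.5]
opening: 0.803
```

View pics/w22.png

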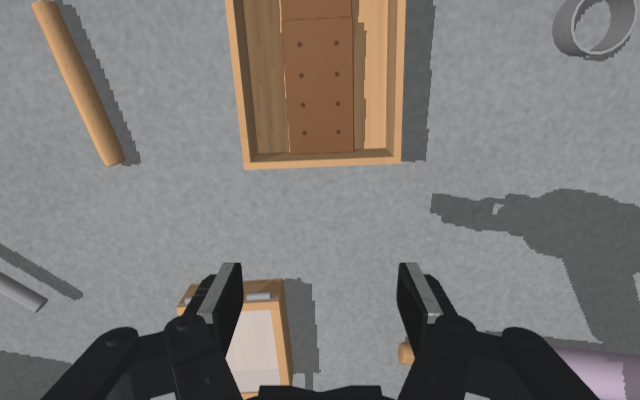

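View pics/s22c.png

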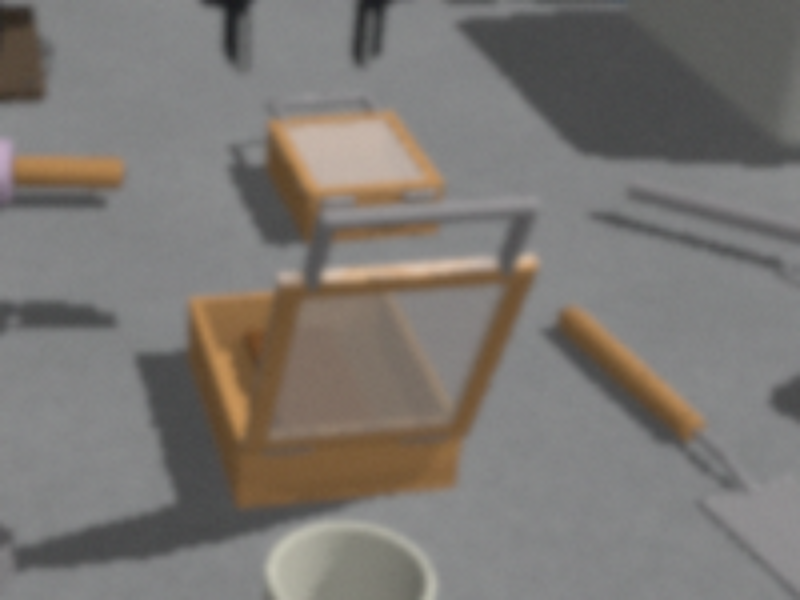

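```bash
python3 -c "
from h import *
np.set_printoptions(precision=4,suppress=True)
c=read_camera('wrist')
print('near',[w2b(at(c,q,.022)) for q in [(290,153),(353,152)]],'far',[w2b(at(c,q,.022)) for q in [(282,19),(353,17)]])
print('rim outer front',[w2b(at(c,q,.046)) for q in [(247,169),(401,161)]],'rim inner',[w2b(at(c,q,.046)) for q in [(256,159),(390,153)]])"
python3 -m crank '[[-0.2,0,0,-3,0,0,-8.43],[-0.2,0,0,-3,0,0,-8.43],[-0.2,0,0,-3,0,0,-8.43],[0,0,0,0,0,0,-8.43],[0,0,0,0,0,0,-8.43]]' 25
python3 -m crank '[[0,0,0,0,0,0,-8.43],[0,0,0,0,0,0,-8.43],[0,0,0,0,0,0,-8.43],[0,0,0,0,0,0,-8.43],[0,0,0,0,0,0,-8.43]]'
python3 -m crank '[[0,0,0,0,0,0,-8.4],[0,0,0,0,0,0,0]]'
python3 -c "
from h import *
goal([.7318,.240,.3],2.9)
snap('top','t23.png')
cv2.imwrite('pics/t23c.png',cv2.resize(cv2.imread('pics/t23.png')[120:270,200:350],None,fx=4,fy=4))"
```

```text
near [array([-0.0719,  0.0276]), array([-0.0732, -0.0283])] far [array([0.0353, 0.0269]), array([ 0.0345, -0.0291])]
rim outer front [array([-0.0791,  0.062 ]), array([-0.0772, -0.0658])] rim inner [array([-0.071 ,  0.0537]), array([-0.0702, -0.0566])]
time: 35.8
eef_pos: [0.4806, 0.2283, 0.2955]
tcp_rot: [0.931, 0.364, -0.0, 0.0]
contact_force: [-0.0, 0.2, 0.9]
opening: 0.501
time: 36.3
eef_pos: [0.4799, 0.2281, 0.2936]
tcp_rot: [0.738, 0.674, -0.002, -0.001]
contact_force: [0.2, 0.2, 0.6]
opening: 0.497
time: 36.5
eef_pos: [0.4799, 0.2281, 0.2938]
tcp_rot: [0.689, 0.725, -0.001, -0.001]
contact_force: [1.3, -0.4, -0.0]
opening: 0.502
t 36.5 pos [0.4799 0.2281 0.2938] toolz [-0.003 -0.001 -1.   ] yaw 2.86 shift cm [-0.07 25.22 -0.71] norm 25.2 wz -0.04 F [ 1.3 -0.4 -0. ] op 0.502
```

View pics/t23c.png

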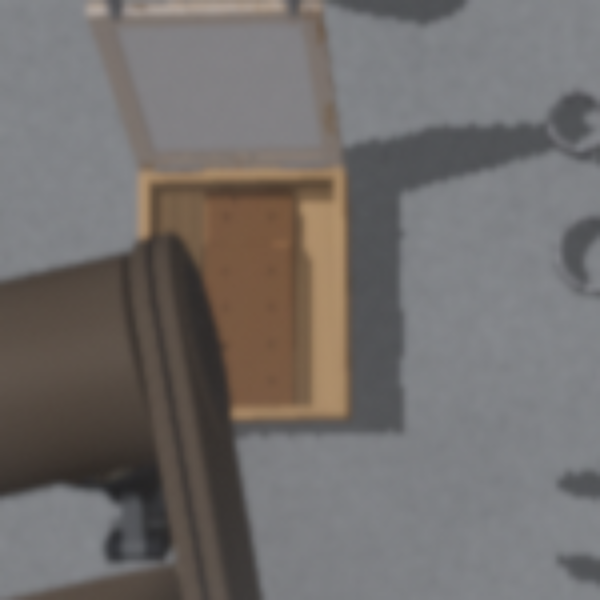

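Top view: the lower panel's end meets the hinge wall (crop (250,192)) and the upper one's end meets the front wall (crop (262,403)). Next I'll close the lid.

```bash
python3 -m crank '[[0,0,4.2,0,0,0,0],[0,0,4.2,0,0,0,0],[0,0,4.2,0,0,0,0],[0,0,4.2,0,0,0,0],[0,0,4.2,0,0,0,0]]'
python3 -m crank '[[0,0,4.2,0,0,0,0],[0,0,0,0,0,0,0]]'
python3 -c "
from h import *
goal([.732,.240,.239],2.9)
c=snap('wrist','w24.png')"
```

```text
time: 37.05
eef_pos: [0.6911, 0.2388, 0.2942]
tcp_rot: [0.69, 0.724, -0.001, -0.0]
contact_force: [-0.2, 0.9, 0.6]
opening: 0.498
time: 37.25
eef_pos: [0.7349, 0.2398, 0.2892]
tcp_rot: [0.691, 0.723, -0.002, -0.001]
contact_force: [-1.4, 0.0, -1.3]
opening: 0.499
t 37.25 pos [0.7349 0.2398 0.2892] toolz [-0.005 -0.002 -1.   ] yaw 2.59 shift cm [ 0.04 -0.26  5.03] norm 5.0 wz -0.31 F [-1.4  0.  -1.3] op 0.499
```

View pics/w24.png

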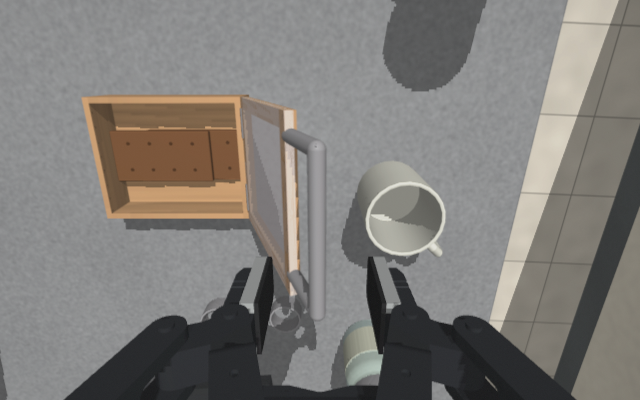

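```bash
python3 -m crank '[[0,0,-0.2,2.5,0,0,0],[0,0,0,2.4,0,0,0],[0,0,0,0,0,0,0]]'
python3 -m crank '[[1,0,0,0,0,0,0],[1,0,0,0,0,0,0],[1,0,0,0,0,0,0],[1,0,0,0,0,0,0],[1,0,0,0,0,0,0]]' 25
python3 -c "
from h import *
import numpy as np
s=get_state(); print(s['eef_pos'],s['contact_force'],s['opening'])
p=np.append(np.arange(1.97,.05,-.1),[.02]);u=-20.5*np.cos(p);z=20.5*np.sin(p)
for a,b,c in zip(p[1:],np.diff(u),np.diff(z)):print('%.2f ty %.2f tz %.2f'%(a,b,-c))"
```

```text
time: 37.6
eef_pos: [0.7264, 0.2408, 0.2414]
tcp_rot: [0.689, 0.724, -0.004, -0.003]
contact_force: [-0.4, -0.3, -1.4]
opening: 0.498
time: 38.1
eef_pos: [0.7307, 0.2414, 0.2501]
tcp_rot: [0.689, 0.725, 0.003, 0.002]
contact_force: [2.8, 0.8, 6.1]
opening: 0.101
[0.73067208 0.24137976 0.25006538] [2.7875413  0.75859793 6.05615083] 0.10077041201105687
1.87 ty -1.93 tz -0.70
1.77 ty -1.99 tz -0.51
1.67 ty -2.03 tz -0.30
1.57 ty -2.05 tz -0.10
1.47 ty -2.05 tz 0.10
1.37 ty -2.03 tz 0.31
1.27 ty -1.99 tz 0.51
1.17 ty -1.92 tz 0.70
1.07 ty -1.84 tz 0.89
0.97 ty -1.75 tz 1.07
0.87 ty -1.63 tz 1.24
0.77 ty -1.50 tz 1.40
0.67 ty -1.35 tz 1.54
0.57 ty -1.19 tz 1.67
0.47 ty -1.02 tz 1.78
0.37 ty -0.84 tz 1.87
0.27 ty -0.64 tz 1.95
0.17 ty -0.45 tz 2.00
0.07 ty -0.25 tz 2.03
0.02 ty -0.05 tz 1.02
```

```bash
python3 -m crank '[[1,0,0,0,0,0,0]]'
python3 -c "
from h import *
goal([.732,.240,.239],2.9)
c=snap('wrist','w25.png');c=snap('scene','s25.png')
cv2.imwrite('pics/s25c.png',cv2.resize(cv2.imread('pics/s25.png')[80:230,320:470],None,fx=4,fy=4))"
```

```text
time: 38.2
eef_pos: [0.7307, 0.2414, 0.2501]
tcp_rot: [0.689, 0.725, 0.003, 0.002]
contact_force: [2.3, 0.8, 6.0]
opening: 0.098
t 38.2 pos [0.7307 0.2414 0.2501] toolz [ 0.006  0.001 -1.   ] yaw 2.89 shift cm [-0.14  0.12  1.11] norm 1.1 wz -0.01 F [2.3 0.8 6. ] op 0.098
```

View pics/w25.png

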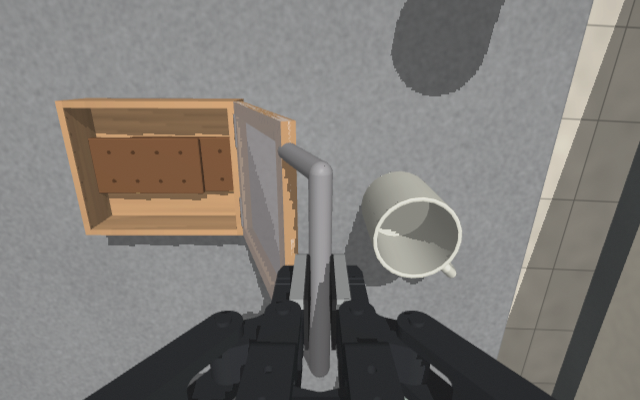

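View pics/s25c.png

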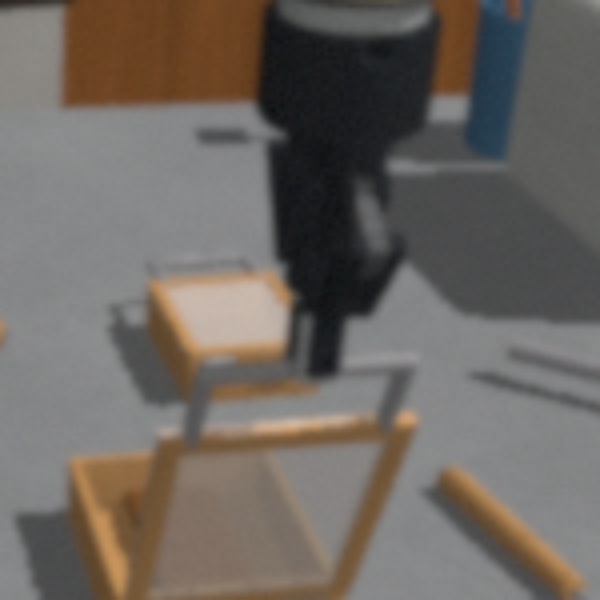

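Bar is only at the very fingertips; I'll regrasp about 1 cm deeper.

```bash
python3 -m crank '[[0,0,0,0,0,0,0],[0,0,0,0,0,0,0],[0,0,0,0,0,0,0]]'
python3 -m crank '[[0,0,0.3,0.5,0,0,0],[0,0,0,0,0,0,0]]'
python3 -m crank '[[1,0,0,0.4,0,0,0],[1,0,0,0,0,0,0],[1,0,0,0,0,0,0],[1,0,0,0,0,0,0],[1,0,0,0,0,0,0]]' 25
```

```text
time: 38.6
eef_pos: [0.7284, 0.2409, 0.2452]
tcp_rot: [0.689, 0.725, -0.001, -0.001]
contact_force: [0.0, 0.2, 0.4]
opening: 0.503
time: 38.8
eef_pos: [0.7318, 0.241, 0.2397]
tcp_rot: [0.689, 0.725, -0.001, -0.001]
contact_force: [0.8, 0.1, -0.9]
opening: 0.5
time: 39.3
eef_pos: [0.7318, 0.2411, 0.2367]
tcp_rot: [0.689, 0.725, -0.001, -0.001]
contact_force: [-1.0, -0.0, -3.0]
opening: 0.106
```

```bash
python3 -m crank '[[1,0,-1.93,-0.7,0,0,0],[1,0,-1.99,-0.51,0,0,0],[1,0,-2.03,-0.3,0,0,0],[1,0,-2.05,-0.1,0,0,0],[1,0,0,0,0,0,0]]'
python3 -m crank '[[1,0,-2.05,0.1,0,0,0],[1,0,-2.03,0.31,0,0,0],[1,0,-1.99,0.51,0,0,0],[1,0,-1.92,0.7,0,0,0],[1,0,0,0,0,0,0]]'
```

```text
time: 39.8
eef_pos: [0.6507, 0.2373, 0.2539]
tcp_rot: [0.689, 0.725, -0.001, -0.0]
contact_force: [-2.6, 0.3, -1.9]
opening: 0.103
time: 40.3
eef_pos: [0.5717, 0.2336, 0.2386]
tcp_rot: [0.689, 0.725, -0.0, -0.001]
contact_force: [-3.5, 0.9, 2.0]
opening: 0.105
```

```bash
python3 -m crank '[[1,0,-1.84,0.85,0,0,0],[1,0,-1.75,1.05,0,0,0],[1,0,-1.63,1.2,0,0,0],[1,0,-1.5,1.4,0,0,0],[1,0,0,0,0,0,0]]'
python3 -m crank '[[1,0,-1.35,1.54,0,0,0],[1,0,-1.19,1.67,0,0,0],[1,0,-1.02,1.78,0,0,0],[1,0,-0.84,1.87,0,0,0],[1,0,0,0,0,0,0]]'
```

```text
time: 40.8
eef_pos: [0.5051, 0.2302, 0.1919]
tcp_rot: [0.689, 0.725, -0.0, -0.001]
contact_force: [-1.3, 3.5, -2.9]
opening: 0.105
time: 41.3
eef_pos: [0.4626, 0.2282, 0.1231]
tcp_rot: [0.689, 0.725, 0.001, -0.0]
contact_force: [3.4, 3.7, -3.7]
opening: 0.101
```

```bash
python3 -m crank '[[1,0,-0.35,1.0,0,0,0],[1,0,-0.3,1.0,0,0,0],[1,0,-0.25,1.0,0,0,0],[1,0,-0.2,1.0,0,0,0],[1,0,-0.15,1.0,0,0,0]]'
python3 -m crank '[[1,0,-0.05,0.8,0,0,0],[1,0,0,0.5,0,0,0],[1,0,0,0.4,0,0,0],[1,0,0,0,0,0,0]]'
```

```text
time: 41.8
eef_pos: [0.4505, 0.2274, 0.074]
tcp_rot: [0.689, 0.725, 0.002, 0.001]
contact_force: [3.7, 4.9, 1.6]
opening: 0.105
time: 42.2
eef_pos: [0.449, 0.2271, 0.0561]
tcp_rot: [0.689, 0.725, 0.001, 0.0]
contact_force: [3.2, 5.8, -2.5]
opening: 0.101
```

```bash
python3 -m crank '[[1,0,0,0.3,0,0,0],[1,0,0,0,0,0,0]]'
python3 -m crank '[[1,0,0,0.3,0,0,0],[1,0,0,0,0,0,0]]'
```

```text
time: 42.4
eef_pos: [0.449, 0.2271, 0.0535]
tcp_rot: [0.689, 0.725, 0.001, 0.0]
contact_force: [2.7, 4.6, -1.5]
opening: 0.1
time: 42.6
eef_pos: [0.449, 0.2272, 0.0523]
tcp_rot: [0.689, 0.725, -0.0, -0.0]
contact_force: [-3.1, 3.0, 11.6]
opening: 0.105
```

```bash
python3 -m crank '[[1,0,0,0.2,0,0,0],[1,0,0,0,0,0,0],[1,0,0,0,0,0,0]]'
python3 -c "
from h import *
c=snap('wrist','w26.png')"
```

```text
time: 42.9
eef_pos: [0.449, 0.2272, 0.052]
tcp_rot: [0.689, 0.725, -0.001, -0.0]
contact_force: [-6.9, 1.6, 22.1]
opening: 0.106
```

View pics/w26.png

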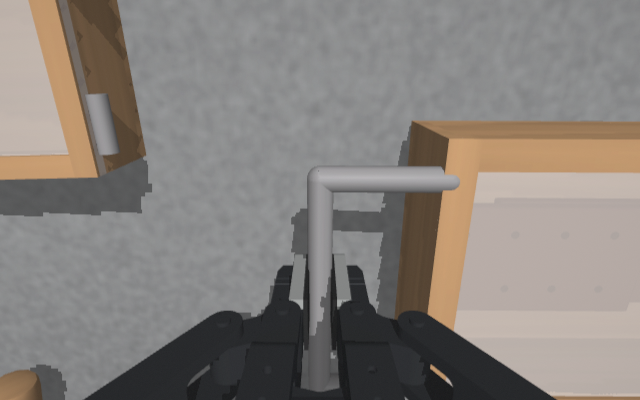

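Shut: the dark gap seen earlier at the lid's front edge is gone, and the lid pushes back at 22 N. I'll release it, back off and check.

```bash
python3 -m crank '[[1,0,0,-0.2,0,0,0],[0.4,0,0,0,0,0,0],[0.1,0,0,0,0,0,0],[0.1,0,0,0,0,0,0]]'
python3 -m crank '[[0.1,0,0,-2,0,0,0],[0.1,0,0,-3,0,0,0],[0.1,0,0,-4,0,0,0],[0.1,0,0,-4,0,0,0],[0.1,0,0,-4,0,0,0]]'
python3 -c "
from h import *
c=snap('wrist','w27.png')"
python3 -m crank '[[0.1,4,-3,0,0,0,0],[0.1,4,-2,0,0,0,0],[0.1,4,0,0,0,0,0],[0.1,4,0,0,0,0,0],[0.1,0,0,0,0,0,0]]'
python3 -c "
from h import *
c=snap('top','t27.png');snap('scene','s27.png')
cv2.imwrite('pics/t27c.png',cv2.resize(cv2.imread('pics/t27.png')[140:260,200:320],None,fx=5,fy=5))
cv2.imwrite('pics/s27c.png',cv2.resize(cv2.imread('pics/s27.png')[160:260,310:430],None,fx=5,fy=5))"
```

```text
time: 43.35
eef_pos: [0.4473, 0.226, 0.0497]
tcp_rot: [0.689, 0.725, -0.002, -0.001]
contact_force: [-0.0, 0.5, -0.7]
opening: 0.449
time: 43.85
eef_pos: [0.4477, 0.2262, 0.2214]
tcp_rot: [0.689, 0.725, -0.001, -0.0]
contact_force: [0.9, 0.7, -0.5]
opening: 0.451
time: 44.4
eef_pos: [0.3895, 0.3869, 0.2199]
tcp_rot: [0.687, 0.726, -0.001, -0.0]
contact_force: [1.0, 0.4, 0.2]
opening: 0.45
```

View pics/w27.png

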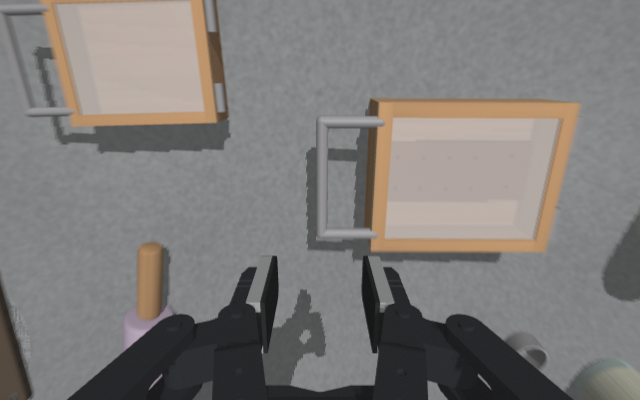

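View pics/t27.png

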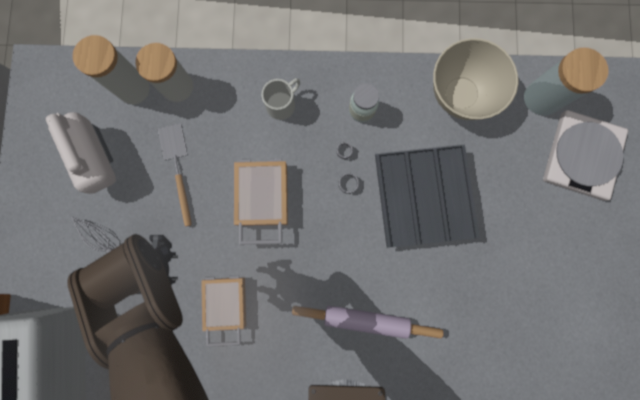

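View pics/t27c.png

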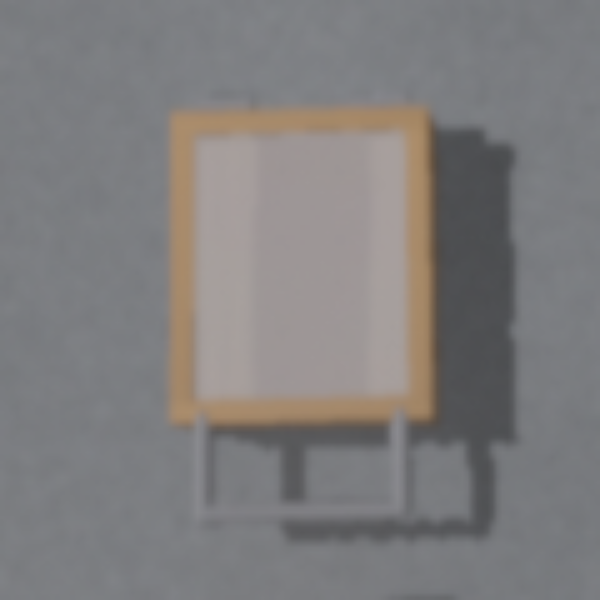

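View pics/s27c.png

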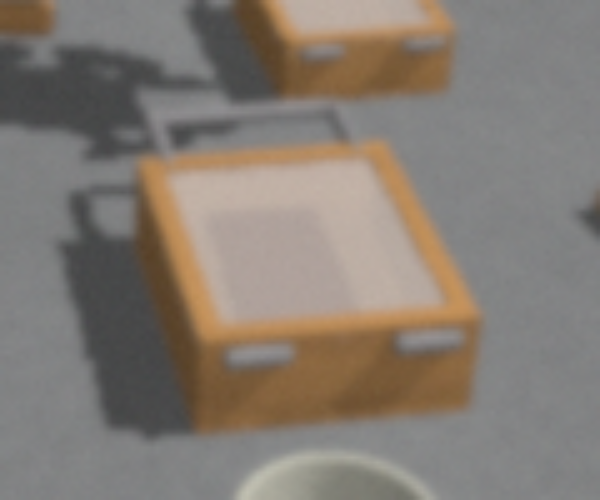

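```bash
python3 -c "
from plant import *
s=get_state();print(s['time'],s['contact_force'])
print(sign_off())"
```

```text
44.5 [-0.01883138 -0.37851145  1.51152577]
the job is handed in; nothing more can be done
None
```

The job is done and handed in at about 44.5 s; no verdict was reported. Only two panels were there, in the left and middle lanes.

- **Lid opening:** I swung the larger box's lid to its open stop at about 1.95 rad.
- **Panels:** I pushed each panel from its far end until about 45 mm stuck out over the tray's edge, pinched the overhang and laid it in the box. The first lies against the hinge wall and the second on top of it against the front wall. Both contacts showed as 4–9 N at the wrist.
- **Lid closing:** I regrasped the bar, lowered the lid along its arc until its stop pushed back at 22 N, and let go.

**Last checks:**
- The cameras showed the lid shut with no gap at its front edge and both panels flat inside.
- The tray was empty, the other things looked to be where they started, and the arm was clear.
- Before the lid closed, the wrist view put the panel ends within about 2–3 mm of the walls, which is the camera calibration error.

**Three things did not go as planned:**
- On the first push of the left-lane panel, the fingertips rode up over its end. It had moved only about 26 mm, so I redid the push with the tips on the tray floor.
- The first grasp of the bar for closing was too near the fingertips, so I regrasped about 1 cm deeper.
- While I opened the lid, its arc built up about 24 N at the wrist until I corrected the path.

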